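# Gauge the collars and put them away in their case

## Robot

A 7-joint arm with a two-finger parallel gripper is mounted at the origin on a cart in front of the work surface, level with it; the furniture and walls round the work are solid. World frame = base frame: x ahead of the robot, y to its left, z up, the work surface at z = 0. Lengths are in m, angles in rad, forces in N, time in s.
With the tool pointing down it reaches from about 0.425 to 0.95 m from the base axis. Payload 16.7 kg.
Tool frame: the origin (TCP) lies midway between the tips of the shut fingers; the grasp point (between the pads) lies robot.hold_point_z behind it (robot.hold_point_z is the distance from the TCP to the grasp point, in m); z points along the fingers, y is the line along which they close (so a half turn about z gives the same grasp; the last joint's range is limited). The gripper opens to 94 mm and grips with 3 to 60 N. Pads are 16 mm wide; open, the fingers measure 119 mm over their backs; the gripper's body (75 mm by 177 mm) begins 78 mm behind the grasp point.
Start: joints at [-1.319, 0.426, 0.074, 1.606, -0.034, 1.111, -0.067], TCP at [0.264, 0.621, 0.182] pointing down, gripper open.
Joint ranges: [-2.85, 2.85], [-0.5, 2.14], [-1.23, 1.37], [0.21, 2.46], [-1.02, 4.16], [0.16, 2.05], [-2.73, 2.73]. Speed limits (rad/s): [1.89, 1.89, 2.39, 2.39, 3.01, 3.01, 3.01].

## Interface

Orientations are given as a unit quaternion [w, x, y, z].
In Python, from station import robot gives the robot as it stands.
- The arm moves only by the tool play_rows, never from a script. Its argument "series" is a list of rows, each a list of 6 numbers: the shift along the tool's x, y, z in m, then the turn, a rotation vector about the tool's x, y, z in rad. In form: [[x, y, z, ax, ay, az], ...]. A call has 1 to 5 rows; each row shifts and turns the commanded pose from where the row before left it, along the tool's axes as they then stand; what a row does not reach is not made up. A row lasts 1/10 s, in which the tool goes at most 50 mm and 8.59 degrees, less where a joint would pass 70% of its speed; a pose out of reach is approached as far as the arm can. A call is refused whole if a number of a shift passes 0.05 or a number of a turn 0.15, either way. A call with a gripper value outside its range is refused whole. "grip" is the closure, from 0 (fully open) to 1 (shut), set as the call begins (left out, the last holds). The fingers move at their own pace and stop on an object; "grip_force" is the grip in N (left out, the last holds). Time passes only in rows, so rows that do not move let the fingers close. It gives the time, the measured TCP pose, the force, the opening and the grip force at its end, in the units of the state.
- robot.get_obs(): the state, without advancing time (a new reading comes with each control period).
- robot.read_camera(name): name is "scene" or "top" or "wrist"; returns the picture (480x640x3 uint8, red, green, blue); there is no depth.
- robot.calibration(name): a dict with "fx", "fy", "cx", "cy" (pixels), "k1" (the pictures are not rectified: a ray, as slopes to the right and down, at radius r is drawn at 1 + k1 r^2 times it, then the intrinsics apply), "xyz" and "attitude" of the camera in the world. Camera axes: x right, y up, looking along -z (the intrinsics and any distortion apply to the point x, -y, -z); pixel columns grow to the right and rows downward; lengths in m; the calibration is good to about 2 mm. A picture is of the moment at which its call begins: read the wrist's pose just before it. calibration takes no time and is no camera call; for the wrist camera it gives the pose at the moment of the call.
- robot.close_job(): hands the job in; it is judged then, once.
Trained networks look in the newest picture that a camera, given by its name, has taken for a name from the list of things; names that differ only in an ending like _2 or _b are one class to them, and where a whole thing is asked for, a point or a joint stands for the part that bears it (a point fixed in the world has none). Each returns a list of dicts, best first, with "confidence" (0 to 1); they miss things now and then, are a little off and sometimes report something else, mostly with a low value. They report only what shows in the picture. A call takes as long as a camera call. They do not tell look-alikes from the thing itself.
- robot.trace(camera, query): "pixels" (480x640 bool, what is visible of it) and "at" ([column, row] in pixels, amid what is visible of it).
- robot.spot_point(camera, query): "at" ([column, row] in pixels: a listed point, or the origin of a listed thing).
The state is a dict: "time": time; "qpos": joint angles; "joint_velocities": joint speeds; "joint_efforts": joint torques, N m; "tcp_pos": TCP position; "eef_rot": TCP orientation; "contact_force": force on the tool from outside, world axes, zero at the start; "wrist_torque": the same for the moment, N m; "gripper_width": finger opening in m; "grip_force": force on a finger pad.
Only numpy, scipy, OpenCV 4.12 (cv2) and the standard library are available. Lean on these libraries where they do the work, as an engineer would, in place of code of your own. Each camera call takes 0.05 s, during which the arm holds its last target. There are 200 camera calls.

## Task

Gauge the loose aluminium collars one after another, tallest first and shortest last: slide each down over the stepped mandrel until it stops, let go of it and see how many bands the step carries that stopped it. Put it flat in the bay of the case with that many brass dots, and when all the collars are away, close the lid and press it down until it snaps fully shut. Leave the tin and the jar where they stand.

Things in the scene. Friction and masses are not known exactly. Their poses are not given: they have to be found in the camera images.
- collar_a: plain aluminium collar (short tube), outside diameter 64 mm, 46 mm high; its bore is 28, 37 or 46 mm, to be found on the mandrel. Origin at the centre of its underside, z along its axis. Starts standing upright on the bench. Absent on some starts
- collar_b: plain aluminium collar (short tube), outside diameter 64 mm, 38 mm high; its bore is 28, 37 or 46 mm, to be found on the mandrel. Origin at the centre of its underside, z along its axis. Starts standing upright on the bench. Absent on some starts
- collar_c: plain aluminium collar (short tube), outside diameter 64 mm, 30 mm high; its bore is 28, 37 or 46 mm, to be found on the mandrel. Origin at the centre of its underside, z along its axis. Starts standing upright on the bench. Absent on some starts
- collar_d: plain aluminium collar (short tube), outside diameter 64 mm, 22 mm high; its bore is 28, 37 or 46 mm, to be found on the mandrel. Origin at the centre of its underside, z along its axis. Starts standing upright on the bench. Absent on some starts
- mandrel: steel step mandrel fixed upright on the bench, 130 mm tall, foot 90 mm across and 14 mm high. Origin on its axis at the bench, z up. From a 10 mm tip it widens downward over three sloping shoulders; the part below each shoulder carries one, two or three black bands. Collars slide with 4 mm or more of play above their stop
- step1 (a point): on the mandrel's axis, 36 mm over the bench: the height of the underside of a 46 mm bore that has stopped on top of the one-band step (52 mm across, the lowest)
- step2 (a point): on the mandrel's axis, 63 mm over the bench: the height of the underside of a 37 mm bore that has stopped on top of the two-band step (41 mm across)
- step3 (a point): on the mandrel's axis, 90 mm over the bench: the height of the underside of a 28 mm bore that has stopped on top of the three-band step (32 mm across, the highest)
- case: plywood case fixed to the bench, 172 mm (x, away from the robot) by 294 mm (y, to the left), origin under its centre. Floor 5 mm thick; rim, 22 mm wide front ledge and two dividers along x reach 13 mm over the bench. Three bays side by side, 145 (x) x 92 mm inside; each takes two collars one behind the other. The ledge has one, two, three brass dots before the left, middle, right bay
- bay1 (a point): centre of the floor of the left bay (one brass dot before it, for collars that stop at the one-band step), 5 mm over the bench; axes as the case's
- bay2 (a point): centre of the floor of the middle bay (two dots, for the two-band step); axes as the case's
- bay3 (a point): centre of the floor of the right bay (three dots, for the three-band step); axes as the case's
- lid (a joint): angle of the case's lid, rad: 0 shut, 1.75 leaning back on its stop. Plywood cover 172 x 294 x 48 mm, 0.35 kg, hinged at the case's far rim. Damped: it balances at about 1.2; below that it sinks forward by itself at about 1 rad/s onto the sprung catch and rests ajar at about 0.08; a push of about 7 N down on its front edge snaps it past to 0
- lid_hinge (a point): point on the hinge line in the middle of the far rim, 86 mm behind the case's centre and 13 mm over the bench; turns with the lid (x points away from the tab)
- lid_tab (a point): centre of the steel tab on the free edge of the lid: 70 mm wide (y), 30 mm long, 8 mm thick; 187 mm from the hinge along the lid and 44 mm off the hinge plane. When the lid is open it stands up about 0.17 m over the bench and can be pushed or straddled from above
- lid_press (a point): point on the outside of the lid, 12 mm in from the front edge, in the middle: press here, down. It is 61 mm over the bench when the lid is shut
- tobacco_tin: bystander: printed tin, 75 mm across, 58 mm high, origin under its centre
- screw_jar: bystander: glass jar with a yellow lid, 64 mm across, 112 mm high, origin under its centre
Things that resemble listed ones, but are neither listed nor needed, are in the scene too. Leave any blue look-alike of the collar_c alone. What is shaped like the collar_b but brown is not meant.

How it is judged:
By the outcome, as a careful person would: the job done as asked, in the order asked, and still so for the second after the job is handed in, with the robot touching nothing.
Of collar_a, collar_b, collar_c, collar_d only 3 to 4 are there at a start; the rules pass over those that are not, and their reading is None.
At some moment in a run one of collar_a, collar_b, collar_c, collar_d may be knocked a few centimetres aside while the robot is not near it.
Once in a run the grip may slacken for a moment while it holds something.
It also fails if it takes over 210 s, if anything falls off the work surface, if the arm or the gripper's body presses on something with over 40 N, if the wrist force passes 120 N, or if a joint passes its speed limit or range.

## Working session

There is one attempt and no reset: what is moved stays moved. The work goes in short steps, Python scripts to look and compute and a tool call to move; the robot and the scene stay as the last step left them, time stands still between calls to the robot, and variables do not carry over. Pictures are saved under pics/ and viewed, at most 14 in all, crops included, and the job is handed in when it is done.

Besides the shell and the picture viewer there is one more tool, called after "Request:" as a command line: name --pt "numbers of a row" for each row, then --argument value for the rest. play_rows: Moves the arm, as the interface text tells. Its arguments: {"type":"object","properties":{"series":{"type":"array"},"grip":{"type":"number"},"grip_force":{"type":"number"}},"required":["series"]}

```bash
mkdir -p pics; ls; cat > h.py <<'E'
import numpy as np, cv2
from scipy.spatial.transform import Rotation as R
from station import robot
def rot(q): return R.from_quat([q[1],q[2],q[3],q[0]]).as_matrix()
def cam(n):
    c=robot.calibration(n); a=np.array(c['attitude'],float)
    M=rot(a) if a.size==4 else (R.from_rotvec(a).as_matrix() if a.size==3 else a.reshape(3,3))
    return c,M,np.array(c['xyz'],float)
def ray(C,uv):
    c,M,p=C; d=np.array([(uv[0]-c['cx'])/c['fx'],(uv[1]-c['cy'])/c['fy']]); s=d.copy()
    for _ in range(20): s=d/(1+c['k1']*(s@s))
    return p, M@np.array([s[0],-s[1],-1])
def onz(C,uv,z):
    p,d=ray(C,uv); return p+d*(z-p[2])/d[2]
def proj(C,P):
    c,M,p=C; q=M.T@(np.array(P)-p); s=np.array([q[0],-q[1]])/-q[2]; s=s*(1+c['k1']*(s@s))
    return np.array([c['fx']*s[0]+c['cx'],c['fy']*s[1]+c['cy']])
def shot(n,f=None):
    C=cam(n); im=robot.read_camera(n)
    if f: cv2.imwrite('pics/'+f,im[:,:,::-1])
    return C,im
E
python3 - <<'E'
from h import *
o=robot.get_obs(); print(o['time'],o['tcp_pos'],o['eef_rot'],robot.hold_point_z)
print(robot.calibration('top'))
ims=[]
for n in ['scene','top']:
    C,im=shot(n,n+'0.png')
    for q in ['collar_a','mandrel','case','tobacco_tin','screw_jar']:
        for d in robot.trace(n,q): print(n,q,round(d['confidence'],2),np.round(d['at']),d['pixels'].sum(),np.round(onz(C,d['at'],0.03),3))
    for q in ['mandrel','bay1','bay2','bay3','lid_hinge','lid_tab','case']:
        for d in robot.spot_point(n,q)[:2]: print(n,'pt',q,round(d['confidence'],2),np.round(d['at']),np.round(onz(C,d['at'],0.005),3))
E
```

```text
pics
0.0 [0.26380693 0.62080152 0.18139445] [-9.36134932e-05  1.99550245e-01  9.79887388e-01 -6.30398975e-04] 0.0188
{'fx': 533.6372637530981, 'fy': 533.6372637530981, 'cx': 318.00177558307206, 'cy': 241.3952865039577, 'k1': -0.1457268211426988, 'xyz': array([0.44568879, 0.11101967, 1.5365265 ]), 'attitude': array([ 0.71251433,  0.02569961, -0.04375349, -0.69982033])}
scene collar_a 0.94 [264. 190.] 519 [0.581 0.351 0.03 ]
scene collar_a 0.94 [238. 169.] 508 [0.554 0.467 0.03 ]
scene collar_a 0.9 [280. 210.] 397 [0.583 0.258 0.03 ]
scene collar_a 0.9 [212. 204.] 494 [0.439 0.364 0.03 ]
scene collar_a 0.71 [231. 231.] 557 [0.443 0.246 0.03 ]
scene mandrel 0.57 [275. 272.] 1276 [0.48  0.072 0.03 ]
scene case 0.87 [371. 346.] 21547 [ 0.565 -0.205  0.03 ]
scene tobacco_tin 0.72 [357. 233.] 808 [0.714 0.093 0.03 ]
scene screw_jar 0.83 [405. 244.] 1112 [0.796 0.007 0.03 ]
scene screw_jar 0.61 [233. 234.] 487 [0.443 0.235 0.03 ]
scene pt mandrel 0.79 [273. 276.] [0.479 0.085 0.005]
scene pt bay1 0.95 [346. 365.] [ 0.506 -0.207  0.005]
scene pt bay1 0.86 [326. 333.] [ 0.509 -0.116  0.005]
sc
[... 906 characters left out ...]
07 0.081 0.03 ]
top screw_jar 0.7 [354. 178.] 590 [ 0.781 -0.028  0.03 ]
top pt mandrel 0.85 [312. 279.] [0.488 0.088 0.005]
top pt mandrel 0.16 [217. 244.] [0.585 0.365 0.005]
top pt bay1 0.95 [443. 276.] [ 0.501 -0.291  0.005]
top pt bay1 0.6 [414. 278.] [ 0.497 -0.206  0.005]
top pt bay2 0.95 [443. 276.] [ 0.501 -0.291  0.005]
top pt bay2 0.6 [414. 278.] [ 0.497 -0.206  0.005]
top pt bay3 0.95 [443. 276.] [ 0.501 -0.291  0.005]
top pt bay3 0.6 [414. 278.] [ 0.497 -0.206  0.005]
top pt lid_hinge 0.85 [413. 253.] [ 0.569 -0.203  0.005]
top pt lid_tab 0.7 [426. 211.] [ 0.693 -0.242  0.005]
top pt case 0.89 [412. 280.] [ 0.489 -0.201  0.005]
top pt case 0.21 [414. 274.] [ 0.508 -0.206  0.005]
```

```bash
python3 - <<'E'
import cv2
a=cv2.imread('pics/scene0.png')[130:430,150:470]; b=cv2.imread('pics/top0.png')[150:350,130:480]
cv2.imwrite('pics/s1.png',cv2.resize(a,None,fx=2,fy=2,interpolation=2)); cv2.imwrite('pics/t1.png',cv2.resize(b,None,fx=2.2,fy=2.2,interpolation=2))
E
```

```text
(no output)
```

View pics/s1.png

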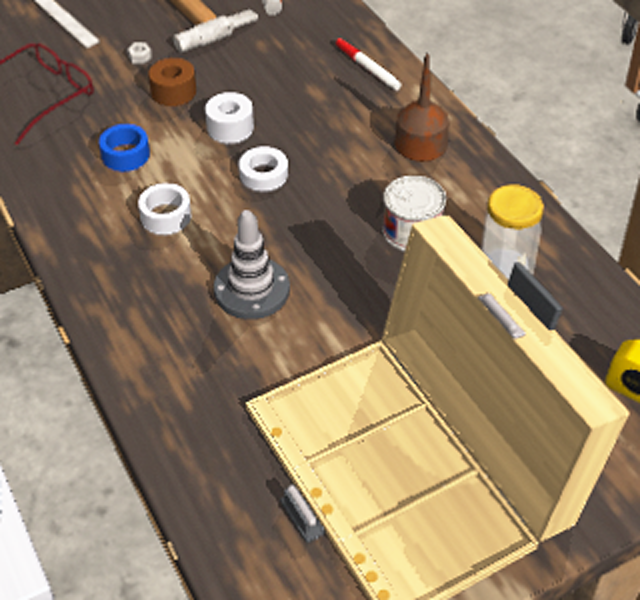

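View pics/t1.png

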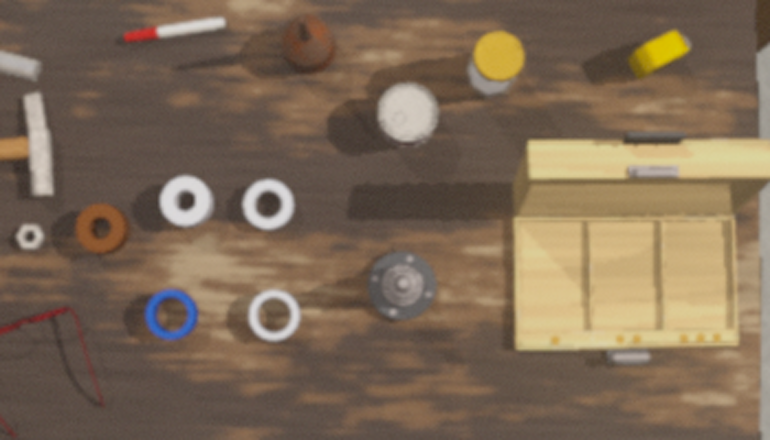

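```bash
python3 - <<'E'
from h import *
from scipy.optimize import minimize
t=np.linspace(0,2*np.pi,60); c=np.c_[np.cos(t),np.sin(t)]
def sil(C,x,y,h,r):
    P=[proj(C,[x+r*a,y+r*b,z]) for a,b in c for z in(0,h)]
    m=np.zeros((480*4,640*4),np.uint8); cv2.fillConvexPoly(m,cv2.convexHull((np.array(P)*4+2).astype(np.int32)),1); return cv2.resize(m,(640,480),interpolation=cv2.INTER_AREA) if 0 else m
o={}
for n in['scene','top']:
    C,im=shot(n); o[n]=(C,robot.trace(n,'collar_a'))
for x,y in [(.589,.362),(.587,.264),(.444,.240)]:
    ms=[]
    for n in o:
        C,ds=o[n]; uv=proj(C,[x,y,.02])
        d=min(ds,key=lambda d:np.hypot(*(np.array(d['at'])-uv)))
        m=d['pixels'].astype(np.uint8); k=cv2.findContours(m,0,2)[0]; k=max(k,key=cv2.contourArea); f=np.zeros_like(m); cv2.drawContours(f,[cv2.convexHull(k)],-1,1,-1)
        ms.append((C,cv2.resize(f,None,fx=4,fy=4,interpolation=0),np.array(d['at'])-uv))
    print([np.round(q[2],1) for q in ms])
    for h in(.022,.030,.038,.046):
        def cost(p,w=False):
            L=[]
            for C,f,_ in ms:
                s=sil(C,*p,h,.032); L.append((s&f).sum()/(s|f).sum())
            return L if w else -sum(L)
        r=minimize(cost,[x,y],method='Nelder-Mead',options=dict(initial_simplex=[[x,y],[x+.01,y],[x,y+.01]],maxiter=40,xatol=3e-4,fatol=1e-4)); print(h,np.round(r.x,4),np.round(cost(r.x,1),3))
C=o['top'][0]
for p in[(517,349),(737,345),(517,218),(734,218)]: print('case',np.round(onz(C,[130+p[0]/2.2,150+p[1]/2.2],.013),3))
C=o['scene'][0]
for p in[(248,404),(535,545),(382,344)]: print('case',np.round(onz(C,[150+p[0]/2,130+p[1]/2],.013),3))
print('tool',rot(robot.get_obs()['eef_rot']).round(3)); c,M,p=cam('wrist'); print(p,M.round(3),c['fx'])
E
```

```text
[array([ 0.8, -3.1]), array([-4.2, -1.6])]
0.022 [0.5916 0.3724] [0.827 0.864]
0.03 [0.591  0.3715] [0.908 0.883]
0.038 [0.5895 0.3682] [0.897 0.934]
0.046 [0.5889 0.3671] [0.815 0.955]
[array([0.3, 3.7]), array([-4.4,  1.2])]
0.022 [0.5882 0.2634] [0.915 0.954]
0.03 [0.5877 0.2629] [0.823 0.949]
0.038 [0.5875 0.2628] [0.742 0.941]
0.046 [0.587  0.2624] [0.673 0.93 ]
[array([ 0.2, -1.7]), array([2.3, 2.3])]
0.022 [0.4453 0.2526] [0.897 0.926]
0.03 [0.4451 0.2509] [0.934 0.95 ]
0.038 [0.445  0.2503] [0.851 0.953]
0.046 [0.4449 0.2494] [0.775 0.956]
case [ 0.406 -0.064  0.013]
case [ 0.414 -0.356  0.013]
case [ 0.577 -0.062  0.013]
case [ 0.582 -0.352  0.013]
case [ 0.408 -0.067  0.013]
case [ 0.581 -0.352  0.013]
case [ 0.576 -0.064  0.013]
tool [[-0.92   0.391 -0.   ]
 [ 0.391  0.92  -0.   ]
 [ 0.    -0.    -1.   ]]
[0.20110263 0.64740174 0.38402681] [[ 0.391 -0.894 -0.219]
 [ 0.92   0.379  0.094]
 [-0.001 -0.238  0.971]] 405.2250870650599
```

Candidates, scene pixels: aluminium collars at (265,188) 38 mm = b, (231,232) 30 mm = c, (281,213) 22 mm = d. Look-alikes: blue ring (211,203) and brown ring (237,170), both ruled out by colour. collar_a looks absent. First up is b at (265,188).

Request:
play_rows --pt "0 0 0 0 0 -0.134" --pt "0 0 0 0 0 -0.134" --pt "0 0 0 0 0 -0.134" --pt "-0.036 -0.028 0 0 0 0" --pt "-0.036 -0.028 0 0 0 0" --grip 0

```text
time: 2.0
tcp_pos: [0.3358, 0.5651, 0.1819]
eef_rot: [-0.0, -0.002, 1.0, 0.0]
contact_force: [2.1, -0.2, -0.3]
gripper_width: 0.0939
grip_force: 0.0
```

Request:
play_rows --pt "-0.036 -0.028 0 0 0 0" --pt "-0.036 -0.028 0 0 0 0" --pt "-0.036 -0.028 0 0 0 0" --pt "-0.036 -0.028 0 0 0 0" --pt "-0.036 -0.028 0 0 0 0"

```text
time: 2.5
tcp_pos: [0.5173, 0.4239, 0.1823]
eef_rot: [0.0, -0.0, 1.0, 0.0]
contact_force: [-0.2, -0.3, -0.1]
gripper_width: 0.0938
grip_force: 0.0
```

Request:
play_rows --pt "-0.036 -0.028 0 0 0 0" --pt "-0.036 -0.028 0 0 0 0" --pt "0 0 0 0 0 0" --pt "0 0 0 0 0 0"

```text
time: 2.9
tcp_pos: [0.5889, 0.3681, 0.1818]
eef_rot: [-0.0, 0.001, 1.0, -0.0]
contact_force: [-0.8, 1.3, -0.4]
gripper_width: 0.0946
grip_force: 0.0
```

```bash
cat >> h.py <<'E'
def fitring(C,mask,x0,y0,h,r=.032):
    "xy of a collar of height h whose hull silhouette best fits the mask"
    from scipy.optimize import minimize
    t=np.linspace(0,2*np.pi,60); m=mask.astype(np.uint8); k=max(cv2.findContours(m,0,2)[0],key=cv2.contourArea)
    f=np.zeros((960,1280),np.uint8); cv2.fillConvexPoly(f,cv2.convexHull(k)*2,1)
    def cost(p):
        P=[proj(C,[p[0]+r*np.cos(a),p[1]+r*np.sin(a),z+p[2]]) for a in t for z in(0,h)]
        s=np.zeros_like(f); cv2.fillConvexPoly(s,cv2.convexHull((np.array(P)*2).astype(np.int32)),1)
        return -(s&f).sum()/(s|f).sum()
    g=lambda p:cost([p[0],p[1],0])
    q=minimize(g,[x0,y0],method='Nelder-Mead',options=dict(initial_simplex=[[x0,y0],[x0+.01,y0],[x0,y0+.01]],maxiter=40)); return q.x,-q.fun
def st():
    o=robot.get_obs(); print('t%.2f'%o['time'],'tcp',np.round(o['tcp_pos'],4),'F',np.round(o['contact_force'],1),'w%.4f gf%.1f'%(o['gripper_width'],o['grip_force']))
    return o
E
python3 - <<'E'
from h import *
o=st(); print(rot(o['eef_rot']).round(3), o['qpos'].round(2))
C,im=shot('wrist','w1.png')
for d in robot.trace('wrist','collar_b'):
    x,y=onz(C,d['at'],.03)[:2]; print(round(d['confidence'],2),np.round(d['at']),x,y,d['pixels'].sum(),[(h,np.round(fitring(C,d['pixels'],x,y,h)[0],4),round(fitring(C,d['pixels'],x,y,h)[1],3)) for h in(.022,.03,.038,.046)])
E
```

```text
t2.90 tcp [0.5889 0.3681 0.1818] F [-0.8  1.3 -0.4] w0.0946 gf0.0
[[-1.     0.002 -0.   ]
 [ 0.002  1.    -0.   ]
 [ 0.    -0.    -1.   ]] [-0.73  0.46  0.11  1.56 -0.06  1.13  0.96]
0.95 [346.  25.] 0.42822083222680213 0.38618196362107793 2998 [(0.022, array([0.402 , 0.4712]), np.float64(-0.0)), (0.03, array([0.402 , 0.4712]), np.float64(-0.0)), (0.038, array([0.4232, 0.4562]), np.float64(-0.0)), (0.046, array([0.4232, 0.4562]), np.float64(-0.0))]
0.87 [202. 218.] 0.5878270036026381 0.2590356158871009 3035 [(0.022, array([0.6466, 0.184 ]), np.float64(-0.0)), (0.03, array([0.6466, 0.184 ]), np.float64(-0.0)), (0.038, array([0.6466, 0.184 ]), np.float64(-0.0)), (0.046, array([0.6466, 0.184 ]), np.float64(-0.0))]
0.85 [331. 225.] 0.5943485873523091 0.37506717661535843 3786 [(0.022, array([0.6081, 0.4563]), np.float64(-0.0)), (0.03, array([0.6081, 0.4563]), np.float64(-0.0)), (0.038, array([0.6081, 0.4563]), np.float64(-0.0)), (0.046, array([0.6756, 0.3888]), np.float64(-0.0))]
0.76 [453. 175.] 0.5499468637200258 0.4816877288925052 4269 [(0.022, array([0.5637, 0.5629]), np.float64(-0.0)), (0.03, array([0.5637, 0.5629]), np.float64(-0.0)), (0.038, array([0.5637, 0.5629]), np.float64(-0.0)), (0.046, array([0.5637, 0.5629]), np.float64(-0.0))]
0.66 [173.  52.] 0.44706374433317503 0.2428784578351201 3497 [(0.022, array([0.4896, 0.1929]), np.float64(-0.0)), (0.03, array([0.4896, 0.1929]), np.float64(-0.0)), (0.038, array([0.4896, 0.1929]), np.float64(-0.0)), (0.046, array([0.4896, 0.1929]), np.float64(-0.0))]
0.55 [ 34. 109.] 0.4891012303085557 0.11274403010099465 6172 [(0.022, array([0.5029, 0.194 ]), np.float64(-0.0)), (0.03, array([0.5029, 0.194 ]), np.float64(-0.0)), (0.038, array([0.5029, 0.194 ]), np.float64(-0.0)), (0.046, array([0.5029, 0.194 ]), np.float64(-0.0))]h.py:30: RuntimeWarning: overflow encountered in scalar negative
  return -(s&f).sum()/(s|f).sum()
```

View pics/w1.png

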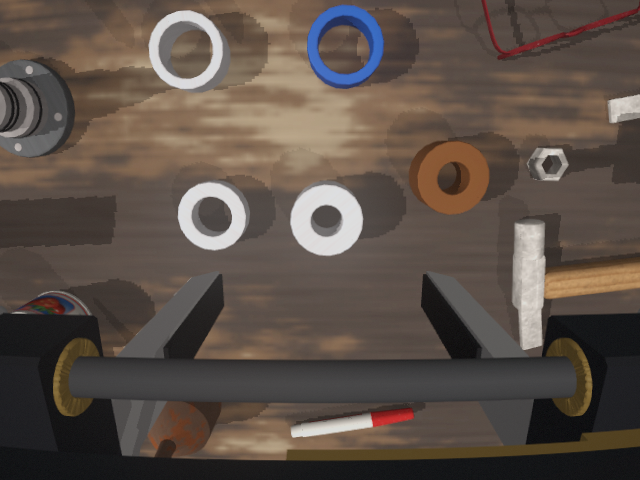

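The wrist crop shows the three bare collars: target b at (327,219), d at (213,215), c at (187,50). Brown is at (450,177) and blue at (345,46), so the choice is confirmed. My fit has an unsigned-negation bug, which I'm fixing.

```bash
sed -i 's/return -(s&f).sum()\/(s|f).sum()/return -float((s\&f).sum())\/float((s|f).sum())/' h.py
python3 - <<'E'
from h import *
C,im=shot('wrist')
for d in robot.trace('wrist','collar_b'):
    x,y=onz(C,d['at'],.02)[:2]
    if d['at'][0]<400 and d['at'][0]>100:
      print(np.round(d['at']));
      for h in(.022,.03,.038,.046):
        p,f=fitring(C,d['pixels'],x,y,h); print(h,p.round(4),round(f,3))
for d in robot.trace('wrist','mandrel'): print('mandrel',d['at'],onz(C,d['at'],.014))
E
```

```text
[199. 224.]
0.022 [0.5878 0.2657] 0.933
0.03 [0.5865 0.2672] 0.872
0.038 [0.584  0.2712] 0.815
0.046 [0.5835 0.2753] 0.764
[169.  50.]
0.022 [0.4444 0.252 ] 0.977
0.03 [0.446  0.2542] 0.95
0.038 [0.4486 0.257 ] 0.887
0.046 [0.4509 0.2603] 0.831
[327. 228.]
0.022 [0.5907 0.3713] 0.946
0.03 [0.5899 0.3713] 0.989
0.038 [0.5886 0.371 ] 0.954
0.046 [0.5857 0.371 ] 0.905
[350.  27.]
0.022 [0.442  0.3866] 0.981
0.03 [0.4441 0.3856] 0.943
0.038 [0.4463 0.3861] 0.896
0.046 [0.4481 0.3838] 0.849
mandrel [31.3, 111.8] [0.4890965  0.10033228 0.014     ]
```

Request:
play_rows --pt "0 0.003 0.04 0 0 0" --pt "0 0 0.04 0 0 0" --pt "0 0 0.04 0 0 0" --pt "0 0 0.035 0 0 0" --pt "0 0 0.014 0 0 0"

```text
time: 3.65
tcp_pos: [0.5857, 0.372, 0.0097]
eef_rot: [-0.002, -0.001, 1.0, -0.001]
contact_force: [-0.2, -0.8, 0.7]
gripper_width: 0.094
grip_force: 0.0
```

Request:
play_rows --pt "0 0 0 0 0 0" --pt "0 0 0 0 0 0" --pt "0 0 0 0 0 0" --pt "0 0 0 0 0 0" --pt "0 0 0 0 0 0" --grip 1 --grip_force 30

```text
time: 4.15
tcp_pos: [0.589, 0.3721, 0.0148]
eef_rot: [0.001, 0.0, 1.0, 0.0]
contact_force: [-1.9, -2.6, 13.6]
gripper_width: 0.058
grip_force: 7.0
```

Request:
play_rows --pt "0 0 0 0 0 0" --pt "0 0 0 0 0 0" --pt "0 0 -0.04 0 0 0" --pt "0 0 -0.04 0 0 0" --pt "0 0 -0.04 0 0 0"

```text
time: 4.65
tcp_pos: [0.588, 0.3722, 0.1352]
eef_rot: [0.0, -0.0, 1.0, 0.0]
contact_force: [-0.3, -0.1, -0.1]
gripper_width: 0.0176
grip_force: 0.0
```

Request:
play_rows --pt "0 0 -0.04 0 0 0" --pt "0 0 -0.02 0 0 0" --pt "0 0 0 0 0 0"

```text
time: 4.95
tcp_pos: [0.5896, 0.3732, 0.1977]
eef_rot: [0.002, 0.0, 1.0, 0.002]
contact_force: [1.1, 0.7, -0.1]
gripper_width: 0.0005
grip_force: 0.0
```

```bash
python3 - <<'E'
from h import *
st(); shot('wrist','w2.png')
C,im=shot('wrist')
for d in robot.trace('wrist','collar_b'): print(round(d['confidence'],2),np.round(d['at']),onz(C,d['at'],.02).round(3))
C,im=shot('scene')
for d in robot.trace('scene','collar_b'): print(round(d['confidence'],2),np.round(d['at']),onz(C,d['at'],.02).round(3))
E
```

```text
t4.95 tcp [0.5896 0.3732 0.1977] F [ 1.1  0.7 -0.1] w0.0005 gf0.0
0.87 [173.  50.] [0.441 0.24  0.02 ]
0.81 [443. 177.] [0.554 0.485 0.02 ]
0.77 [324. 223.] [0.597 0.373 0.02 ]
0.76 [340.  29.] [0.425 0.387 0.02 ]
0.65 [202. 222.] [0.597 0.257 0.02 ]
0.89 [210. 200.] [0.443 0.393 0.02 ]
0.88 [236. 168.] [0.554 0.486 0.02 ]
0.83 [263. 187.] [0.588 0.373 0.02 ]
0.8 [234. 230.] [0.453 0.258 0.02 ]
0.78 [281. 216.] [0.579 0.248 0.02 ]
```

View pics/w2.png

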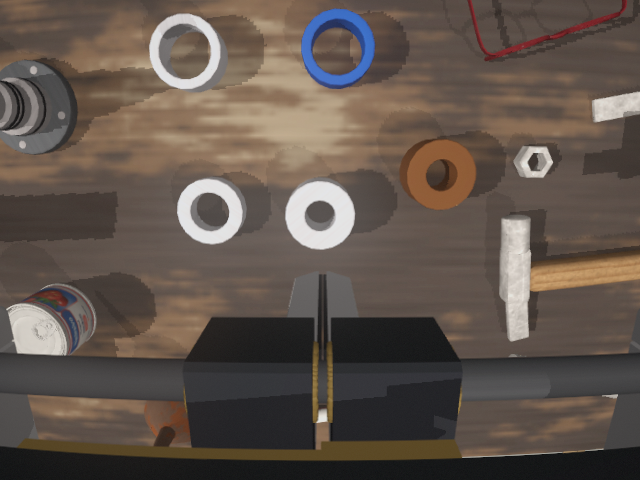

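The collar is still standing where it was at (320,214) and the fingers closed on nothing. I'll retry the grasp and read the state at each stage.

Request:
play_rows --pt "0 0 0 0 0 0" --pt "0 0 0 0 0 0" --pt "0 0 0 0 0 0" --pt "0 0 0 0 0 0" --pt "0 0 0 0 0 0" --grip 0

```text
time: 5.7
tcp_pos: [0.588, 0.3722, 0.193]
eef_rot: [-0.0, -0.0, 1.0, -0.0]
contact_force: [-0.3, -0.5, -0.4]
gripper_width: 0.0373
grip_force: 0.0
```

Request:
play_rows --pt "0 0 0 0 0 0" --pt "0 0 0 0 0 0" --pt "0 0 0 0 0 0" --pt "0 0 0 0 0 0" --pt "0 0 0 0 0 0"

```text
time: 6.2
tcp_pos: [0.588, 0.3722, 0.1931]
eef_rot: [-0.0, -0.0, 1.0, -0.0]
contact_force: [-0.2, 0.3, 0.3]
gripper_width: 0.0772
grip_force: 0.0
```

```bash
python3 - <<'E'
from h import *
st()
for n in ('wrist','scene','top'):
  C,im=shot(n)
  for d in robot.trace(n,'collar_b'):
    x,y=onz(C,d['at'],.02)[:2]
    if np.hypot(x-.59,y-.37)<.05:
      for h in(.03,.038,.046):
        p,f=fitring(C,d['pixels'],x,y,h); print(n,h,p.round(4),round(f,3))
E
```

```text
t6.20 tcp [0.588  0.3722 0.1931] F [-0.2  0.3  0.3] w0.0772 gf0.0
wrist 0.03 [0.5899 0.371 ] 0.983
wrist 0.038 [0.5884 0.3714] 0.958
wrist 0.046 [0.5878 0.3708] 0.911
scene 0.03 [0.5903 0.3683] 0.931
scene 0.038 [0.5888 0.366 ] 0.9
scene 0.046 [0.5886 0.3648] 0.816
top 0.03 [0.5874 0.3436] 0.113
top 0.038 [0.5855 0.3639] 0.109
top 0.046 [0.583  0.3376] 0.106
```

Request:
play_rows --pt "-0.001 -0.001 0.04 0 0 0" --pt "0 0 0.04 0 0 0" --pt "0 0 0.04 0 0 0" --pt "0 0 0.03 0 0 0" --pt "0 0 0.02 0 0 0"

```text
time: 7.0
tcp_pos: [0.588, 0.3706, 0.0205]
eef_rot: [-0.001, -0.0, 1.0, -0.001]
contact_force: [-0.3, 0.2, 0.5]
gripper_width: 0.0941
grip_force: 0.0
```

Request:
play_rows --pt "0 0 0.01 0 0 0" --pt "0 0 0.005 0 0 0" --pt "0 0 0.002 0 0 0" --pt "0 0 0 0 0 0" --pt "0 0 0 0 0 0"

```text
time: 7.5
tcp_pos: [0.5895, 0.3716, 0.0071]
eef_rot: [0.001, -0.0, 1.0, 0.0]
contact_force: [-0.1, -0.6, -0.1]
gripper_width: 0.0942
grip_force: 0.0
```

Request:
play_rows --pt "0 0 0 0 0 0" --pt "0 0 0 0 0 0" --pt "0 0 0 0 0 0" --grip 1 --grip_force 30

```text
time: 7.8
tcp_pos: [0.5891, 0.3713, 0.0063]
eef_rot: [0.0, -0.0, 1.0, 0.0]
contact_force: [-0.5, 0.0, 0.5]
gripper_width: 0.0736
grip_force: 0.0
```

Request:
play_rows --pt "0 0 0 0 0 0"

```text
time: 7.9
tcp_pos: [0.589, 0.3713, 0.0062]
eef_rot: [0.0, -0.0, 1.0, 0.0]
contact_force: [0.1, 4.2, -0.1]
gripper_width: 0.0652
grip_force: 2.0
```

Request:
play_rows --pt "0 0 0 0 0 0"

```text
time: 8.0
tcp_pos: [0.5891, 0.3714, 0.0062]
eef_rot: [0.0, -0.0, 1.0, 0.0]
contact_force: [0.1, -0.3, 1.7]
gripper_width: 0.0631
grip_force: 30.0
```

Request:
play_rows --pt "0 0 0 0 0 0"

```text
time: 8.1
tcp_pos: [0.589, 0.3713, 0.0061]
eef_rot: [-0.0, -0.0, 1.0, 0.0]
contact_force: [-0.3, 0.6, 1.5]
gripper_width: 0.0637
grip_force: 30.0
```

Request:
play_rows --pt "0 0 0 0 0 0"

```text
time: 8.2
tcp_pos: [0.5891, 0.3714, 0.0062]
eef_rot: [0.0, -0.0, 1.0, 0.0]
contact_force: [-1.6, 0.2, 2.1]
gripper_width: 0.0638
grip_force: 30.0
```

Request:
play_rows --pt "0 0 -0.01 0 0 0" --pt "0 0 -0.03 0 0 0" --pt "0 0 -0.04 0 0 0" --pt "0 0 -0.045 0 0 0" --pt "0 0 -0.045 0 0 0"

```text
time: 8.7
tcp_pos: [0.5885, 0.3707, 0.178]
eef_rot: [-0.0, -0.0, 1.0, -0.0]
contact_force: [0.8, 0.2, -3.7]
gripper_width: 0.0637
grip_force: 30.0
```

Request:
play_rows --pt "0.025 -0.04 -0.01 0 0 0" --pt "0.025 -0.04 0 0 0 0" --pt "0.025 -0.04 0 0 0 0" --pt "0.025 -0.04 0 0 0 0" --pt "0 0 0 0 0 0"

```text
time: 9.2
tcp_pos: [0.4864, 0.2056, 0.1866]
eef_rot: [-0.001, 0.002, 1.0, -0.001]
contact_force: [0.4, 0.6, -3.3]
gripper_width: 0.0637
grip_force: 30.0
```

```bash
cat >> h.py <<'E'
ST=[(.045,0,.014),(.026,.014,.034),(.0205,.034,.061),(.016,.061,.088),(.0115,.092,.115),(.005,.125,.130)]
def fitman(Cs,x0,y0):
    from scipy.optimize import minimize
    t=np.linspace(0,2*np.pi,40)
    def cost(p,full=False):
        L=[]
        for C,m in Cs:
            s=np.zeros((960,1280),np.uint8)
            def disc(r,z): return [proj(C,[p[0]+r*np.cos(a),p[1]+r*np.sin(a),z]) for a in t]
            for i,(r,z0,z1) in enumerate(ST):
                cv2.fillConvexPoly(s,cv2.convexHull((np.array(disc(r,z0)+disc(r,z1))*2).astype(np.int32)),1)
                if i>2: q=ST[i-1]; cv2.fillConvexPoly(s,cv2.convexHull((np.array(disc(q[0],q[2])+disc(r,z0))*2).astype(np.int32)),1)
            f=cv2.resize(m.astype(np.uint8),(1280,960),interpolation=0); L.append(float((s&f).sum())/float((s|f).sum()))
        return L if full else -sum(L)
    q=minimize(cost,[x0,y0],method='Nelder-Mead',options=dict(initial_simplex=[[x0,y0],[x0+.008,y0],[x0,y0+.008]],maxiter=50)); return q.x.round(4),np.round(cost(q.x,True),3)
E
python3 - <<'E'
from h import *
st(); Cs=[]
for n in('wrist','scene','top'):
    C,im=shot(n,'m_'+n+'.png')
    ds=robot.trace(n,'mandrel'); print(n,[(round(d['confidence'],2),np.round(d['at'])) for d in ds])
    if ds: Cs.append((C,ds[0]['pixels'])); print(fitman(Cs[-1:],.487,.09))
print(fitman(Cs,.487,.09))
E
```

```text
t9.20 tcp [0.4864 0.2056 0.1866] F [ 0.4  0.6 -3.3] w0.0637 gf30.0
wrist [(0.88, array([198., 220.])), (0.27, array([388., 337.]))]
(array([0.4874, 0.0893]), array([0.961]))
scene [(0.65, array([275., 272.]))]
(array([0.4873, 0.0875]), array([0.946]))
top [(0.83, array([311., 278.]))]
(array([0.486 , 0.0845]), array([0.856]))
(array([0.4873, 0.0881]), array([0.943, 0.942, 0.841]))
```

View pics/m_wrist.png

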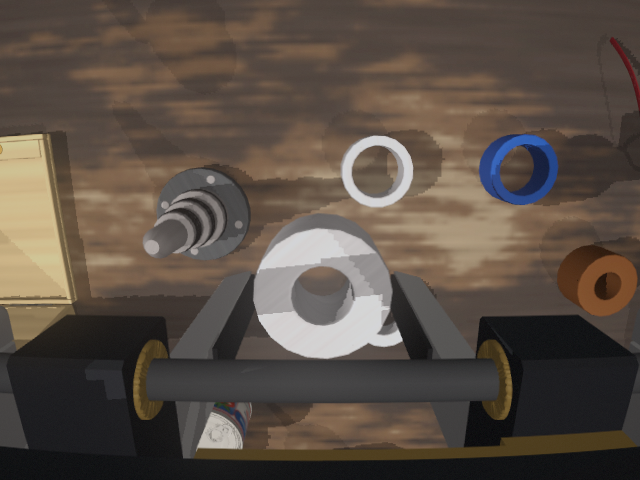

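b is held, and the mandrel axis is at (0.487, 0.0885). The bore-to-outside ratio in the image suggests a 28 mm bore. Moving over the mandrel.

Request:
play_rows --pt "-0.001 -0.038 0 0 0 0" --pt "0 -0.04 0 0 0 0" --pt "0 -0.039 0 0 0 0" --pt "0 0 0 0 0 0" --pt "0 0 0 0 0 0"

```text
time: 10.0
tcp_pos: [0.4904, 0.0941, 0.186]
eef_rot: [-0.0, 0.0, 1.0, -0.0]
contact_force: [0.9, 1.4, -3.4]
gripper_width: 0.0635
grip_force: 30.0
```

```bash
python3 - <<'E'
from h import *
o=st(); shot('wrist','m2.png'); Cs=[]
for n in('wrist','scene'):
    C,im=shot(n); T=o['tcp_pos']
    for d in robot.trace(n,'collar_b'):
        if np.hypot(*(np.array(d['at'])-proj(C,T)))<80:
            p=onz(C,d['at'],T[2]+.015); print(n,np.round(d['at']),p, proj(C,T))
E
```

```text
t10.00 tcp [0.4904 0.0941 0.186 ] F [ 0.9  1.4 -3.4] w0.0635 gf30.0
wrist [323. 293.] [0.49500277 0.0945884  0.20103287] [322.28093681 273.96237687]
wrist [315. 196.] [0.44736048 0.09062896 0.20103287] [322.28093681 273.96237687]
scene [233. 238.] [0.38487313 0.05721406 0.20103287] [272.11726875 215.37292964]
scene [212. 200.] [0.39116098 0.18651896 0.20103287] [272.11726875 215.37292964]
scene [268. 214.] [0.47756812 0.0881038  0.20103287] [272.11726875 215.37292964]
scene [291. 212.] [0.52303391 0.06959274 0.20103287] [272.11726875 215.37292964]
```

View pics/m2.png

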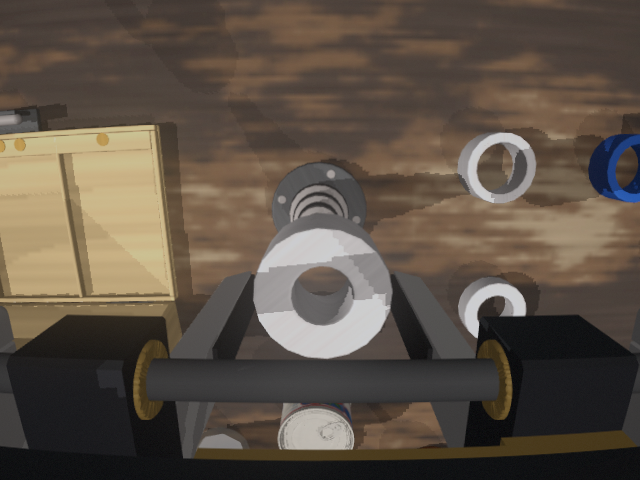

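Request:
play_rows --pt "0.003 -0.0055 0 0 0 0" --pt "0 0 0.02 0 0 0" --pt "0 0 0.02 0 0 0" --pt "0 0 0.01 0 0 0" --pt "0 0 0 0 0 0"

```text
time: 10.75
tcp_pos: [0.4862, 0.0884, 0.1351]
eef_rot: [-0.001, -0.0, 1.0, -0.0]
contact_force: [-0.1, 0.5, -2.7]
gripper_width: 0.0635
grip_force: 30.0
```

Request:
play_rows --pt "0 0 0.01 0 0 0" --pt "0 0 0.01 0 0 0" --pt "0 0 0 0 0 0"

```text
time: 11.05
tcp_pos: [0.4865, 0.0886, 0.115]
eef_rot: [-0.001, -0.0, 1.0, -0.0]
contact_force: [-1.2, 0.3, -3.3]
gripper_width: 0.0633
grip_force: 30.0
```

Request:
play_rows --pt "0 0 0.005 0 0 0" --pt "0 0 0.005 0 0 0" --pt "0 0 0.002 0 0 0" --pt "0 0 0 0 0 0"

```text
time: 11.45
tcp_pos: [0.4869, 0.0887, 0.1038]
eef_rot: [-0.0, -0.0, 1.0, -0.0]
contact_force: [-0.7, -0.5, -2.8]
gripper_width: 0.0637
grip_force: 30.0
```

Request:
play_rows --pt "0 0 0.002 0 0 0" --pt "0 0 0.002 0 0 0" --pt "0 0 0 0 0 0"

```text
time: 11.75
tcp_pos: [0.487, 0.0887, 0.0999]
eef_rot: [-0.0, -0.0, 1.0, -0.0]
contact_force: [-0.2, 0.2, -3.0]
gripper_width: 0.0637
grip_force: 30.0
```

Request:
play_rows --pt "0 0 0.002 0 0 0" --pt "0 0 0.002 0 0 0" --pt "0 0 0 0 0 0"

```text
time: 12.05
tcp_pos: [0.4878, 0.0889, 0.0966]
eef_rot: [0.001, 0.0, 1.0, 0.0]
contact_force: [-0.6, 0.0, 6.2]
gripper_width: 0.0635
grip_force: 30.0
```

Request:
play_rows --pt "0 0 0.001 0 0 0" --pt "0 0 0 0 0 0"

```text
time: 12.25
tcp_pos: [0.4884, 0.089, 0.0962]
eef_rot: [0.001, 0.0, 1.0, 0.0]
contact_force: [-2.4, -1.0, 14.8]
gripper_width: 0.0637
grip_force: 30.0
```

Contact at TCP z 0.0965 puts the underside at about 0.090, so it stopped on step 3. Now I let go and look.

Request:
play_rows --pt "0 0 0 0 0 0" --pt "0 0 0 0 0 0" --pt "0 0 0 0 0 0" --pt "0 0 0 0 0 0" --pt "0 0 0 0 0 0" --grip 0

```text
time: 12.75
tcp_pos: [0.487, 0.0887, 0.095]
eef_rot: [-0.0, -0.0, 1.0, -0.0]
contact_force: [0.7, -0.1, 0.1]
gripper_width: 0.0934
grip_force: 0.0
```

```bash
python3 - <<'E'
from h import *
st(); C,im=shot('scene')
im=im[200:310,220:350]; cv2.imwrite('pics/g1.png',cv2.resize(im,None,fx=5,fy=5,interpolation=2)[:,:,::-1])
for z in(.036,.063,.09,.12,.128,.136): print(z,(proj(C,[.4873,.0885,z])-[220,200])*5)
E
```

```text
t12.75 tcp [0.487  0.0887 0.095 ] F [ 0.7 -0.1  0.1] w0.0934 gf0.0
0.036 [275.61726268 323.93779295]
0.063 [272.90705331 284.0497086 ]
0.09 [270.12375906 243.01009556]
0.12 [266.94212194 196.002229  ]
0.128 [266.07736602 183.20814626]
0.136 [265.20559097 170.30260297]
```

View pics/g1.png

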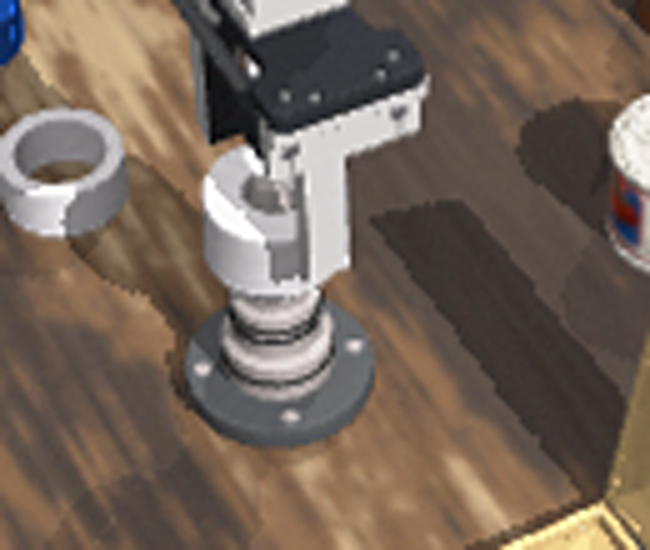

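g1 shows b seated at about (265,230), with only the one- and two-band steps showing below it, so it reads three bands and goes in bay 3. Its top is at about z 0.127, which confirms 38 mm.

Request:
play_rows --pt "0 0 0 0 0 0" --pt "0 0 0 0 0 0" --pt "0 0 0 0 0 0" --pt "0 0 0 0 0 0" --pt "0 0 0 0 0 0" --grip 1 --grip_force 30

```text
time: 13.3
tcp_pos: [0.4871, 0.0885, 0.0951]
eef_rot: [0.0, 0.0, 1.0, -0.0]
contact_force: [-0.0, -1.7, 1.9]
gripper_width: 0.0638
grip_force: 30.0
```

Request:
play_rows --pt "0 0 -0.01 0 0 0" --pt "0 0 -0.03 0 0 0" --pt "0 0 -0.03 0 0 0" --pt "0 0 -0.02 0 0 0" --pt "0 0 0 0 0 0"

```text
time: 13.8
tcp_pos: [0.4884, 0.0892, 0.1879]
eef_rot: [0.002, -0.0, 1.0, 0.001]
contact_force: [0.9, 0.8, -3.3]
gripper_width: 0.0637
grip_force: 29.9
```

Request:
play_rows --pt "-0.002 -0.04 0 0 0 0" --pt "-0.002 -0.044 0 0 0 0" --pt "-0.002 -0.044 0 0 0 0" --pt "-0.002 -0.044 0 0 0 0" --pt "-0.002 -0.044 0 0 0 0"

```text
time: 14.3
tcp_pos: [0.4963, -0.1289, 0.1843]
eef_rot: [-0.001, -0.0, 1.0, 0.0]
contact_force: [0.7, -0.6, -4.0]
gripper_width: 0.0635
grip_force: 29.9
```

Request:
play_rows --pt "-0.002 -0.044 0 0 0 0" --pt "-0.002 -0.044 0 0 0 0" --pt "-0.002 -0.044 0 0 0 0" --pt "-0.002 -0.044 0 0 0 0" --pt "0 0 0 0 0 0"

```text
time: 14.8
tcp_pos: [0.5032, -0.3092, 0.1841]
eef_rot: [-0.001, 0.003, 1.0, -0.001]
contact_force: [-0.2, -0.4, -2.9]
gripper_width: 0.0637
grip_force: 29.9
```

Request:
play_rows --pt "0 0 0 0 0 0" --pt "0 0 0 0 0 0"

```text
time: 15.0
tcp_pos: [0.5049, -0.3021, 0.1842]
eef_rot: [-0.001, -0.001, 1.0, 0.0]
contact_force: [-0.0, 0.4, -3.0]
gripper_width: 0.0633
grip_force: 29.9
```

```bash
python3 - <<'E'
from h import *
o=st(); print(o['qpos'].round(2)); C,im=shot('wrist','b3.png')
for x,y in[(.503,-.209),(.505,-.306),(.501,-.112)]: print(x,y,proj(C,[x,y,.005]).round())
for d in robot.spot_point('wrist','bay1'): print(round(d['confidence'],2),np.round(d['at']),onz(C,d['at'],.005).round(4))
E
```

```text
t15.00 tcp [ 0.5049 -0.3021  0.1842] F [-0.   0.4 -3. ] w0.0633 gf29.9
[ 0.04  0.31  0.49  1.82 -0.16  1.05  2.16]
0.503 -0.209 [420. 212.]
0.505 -0.306 [319. 214.]
0.501 -0.112 [519. 210.]
0.72 [520. 210.] [ 0.5009 -0.1112  0.005 ]
0.72 [424. 209.] [ 0.5002 -0.2052  0.005 ]
0.71 [325. 219.] [ 0.5099 -0.3002  0.005 ]
```

View pics/b3.png

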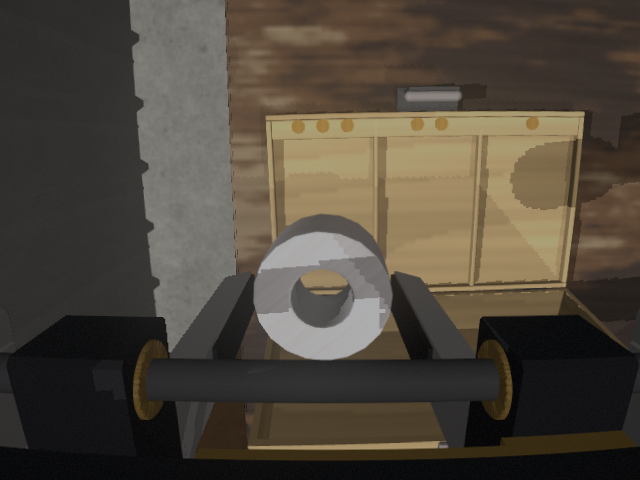

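```bash
python3 - <<'E'
from h import *
C,im=shot('top','top2.png'); im=im.copy()
for y in(-.35,-.39,-.45):
    for z in(0,.12): cv2.circle(im,tuple(int(v) for v in proj(C,[.505,y,z])),2,(255,0,0) if z else (0,255,0),-1)
S,s=shot('scene'); 
cv2.imwrite('pics/ts.png',np.hstack([cv2.resize(im[100:400,340:640],(400,400)),cv2.resize(s[180:480,250:550],(400,400))])[:,:,::-1])
E
```

```text
(no output)
```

View pics/ts.png

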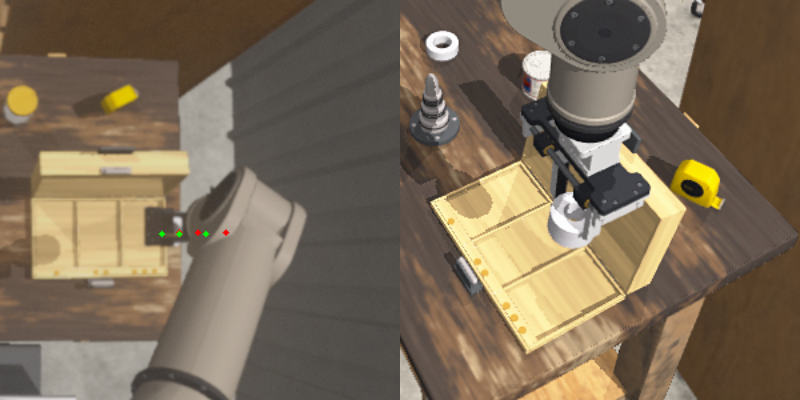

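The hand is over the bay with the wall well clear. The bay with three dots is the rightmost, under the collar. Lowering.

Request:
play_rows --pt "0 0 0.04 0 0 0" --pt "0 0 0.04 0 0 0" --pt "0 0 0.04 0 0 0" --pt "0 0 0.03 0 0 0" --pt "0 0 0.01 0 0 0"

```text
time: 15.7
tcp_pos: [0.5038, -0.3018, 0.0224]
eef_rot: [-0.002, -0.001, 1.0, 0.001]
contact_force: [-1.1, 0.5, -2.1]
gripper_width: 0.0633
grip_force: 29.9
```

Request:
play_rows --pt "0 0 0.004 0 0 0" --pt "0 0 0.003 0 0 0" --pt "0 0 0 0 0 0" --pt "0 0 0 0 0 0"

```text
time: 16.1
tcp_pos: [0.5059, -0.3035, 0.0193]
eef_rot: [0.001, -0.0, 1.0, -0.0]
contact_force: [0.4, -0.5, -3.1]
gripper_width: 0.064
grip_force: 29.9
```

```bash
python3 -c "
from h import *
st()"
```

```text
t16.10 tcp [ 0.5059 -0.3035  0.0193] F [ 0.4 -0.5 -3.1] w0.0640 gf29.9
```

Request:
play_rows --pt "0 0 0.002 0 0 0" --pt "0 0 0 0 0 0" --pt "0 0 0 0 0 0"

```text
time: 16.4
tcp_pos: [0.5052, -0.3033, 0.0163]
eef_rot: [0.0, -0.0, 1.0, -0.0]
contact_force: [-0.0, 0.9, -2.7]
gripper_width: 0.0637
grip_force: 29.9
```

Request:
play_rows --pt "0 0 0 0 0 0" --pt "0 0 0 0 0 0" --pt "0 0 0 0 0 0" --pt "0 0 0 0 0 0" --pt "0 0 0 0 0 0" --grip 0

```text
time: 16.9
tcp_pos: [0.5052, -0.3033, 0.0161]
eef_rot: [0.0, -0.0, 1.0, -0.0]
contact_force: [1.0, 0.3, 0.2]
gripper_width: 0.094
grip_force: 0.0
```

Request:
play_rows --pt "0 0 -0.02 0 0 0" --pt "0 0 -0.03 0 0 0" --pt "0 0 -0.04 0 0 0" --pt "0 0 -0.04 0 0 0" --pt "0 0 -0.04 0 0 0"

```text
time: 17.4
tcp_pos: [0.5048, -0.3033, 0.1877]
eef_rot: [-0.0, 0.0, 1.0, -0.0]
contact_force: [0.5, -0.9, -0.3]
gripper_width: 0.094
grip_force: 0.0
```

Request:
play_rows --pt "0.005 0.045 0 0 0 0" --pt "0.005 0.045 0 0 0 0" --pt "0.005 0.045 0 0 0 0" --pt "0.005 0.045 0 0 0 0" --pt "0.005 0.045 0 0 0 0"

```text
time: 17.9
tcp_pos: [0.4796, -0.0766, 0.1863]
eef_rot: [0.0, -0.0, 1.0, 0.0]
contact_force: [1.8, 0.1, -0.1]
gripper_width: 0.0941
grip_force: 0.0
```

Request:
play_rows --pt "0.005 0.045 0 0 0 0" --pt "0.005 0.045 0 0 0 0" --pt "0.005 0.045 0 0 0 0" --pt "0.005 0.045 0 0 0 0" --pt "0.005 0.045 0 0 0 0"

```text
time: 18.4
tcp_pos: [0.4546, 0.1485, 0.1864]
eef_rot: [0.0, -0.0, 1.0, 0.0]
contact_force: [0.9, 0.2, 0.6]
gripper_width: 0.094
grip_force: 0.0
```

Request:
play_rows --pt "0.005 0.045 0 0 0 0" --pt "0.005 0.045 0 0 0 0" --pt "0 0.01 0 0 0 0" --pt "0 0 0 0 0 0" --pt "0 0 0 0 0 0"

```text
time: 18.9
tcp_pos: [0.4453, 0.2454, 0.1859]
eef_rot: [-0.0, 0.0, 1.0, -0.0]
contact_force: [0.4, -0.9, 0.2]
gripper_width: 0.094
grip_force: 0.0
```

```bash
python3 - <<'E'
from h import *
o=st(); C,im=shot('wrist','w3.png')
for d in robot.trace('wrist','collar_b'):
    x,y=onz(C,d['at'],.02)[:2]; print(round(d['confidence'],2),np.round(d['at']),round(x,3),round(y,3))
    if np.hypot(x-.445,y-.252)<.06: print([(h,fitring(C,d['pixels'],x,y,h)) for h in(.022,.03)])
C,im=shot('scene')
for d in robot.trace('scene','collar_b'): print('s',round(d['confidence'],2),np.round(d['at']),onz(C,d['at'],.02).round(3))
c=im[270:420,250:450]; cv2.imwrite('pics/c1.png',np.vstack([cv2.resize(c,(640,480)),])[:,:,::-1])
E
```

```text
t18.90 tcp [0.4453 0.2454 0.1859] F [ 0.4 -0.9  0.2] w0.0940 gf0.0
0.9 [488. 222.] 0.451 0.4
0.65 [540. 309.] 0.54 0.464
0.56 [343. 338.] 0.569 0.265
0.55 [332. 237.] 0.465 0.254
[(0.022, (array([0.44623394, 0.25378272]), np.float64(0.986353781405433))), (0.03, (array([0.4454262 , 0.25309132]), np.float64(0.9426608293810045)))]
s 0.83 [370. 397.] [ 0.504 -0.3    0.02 ]
s 0.72 [235. 232.] [0.454 0.251 0.02 ]
s 0.65 [285. 210.] [0.598 0.263 0.02 ]
s 0.47 [242. 167.] [0.572 0.483 0.02 ]
```

View pics/c1.png

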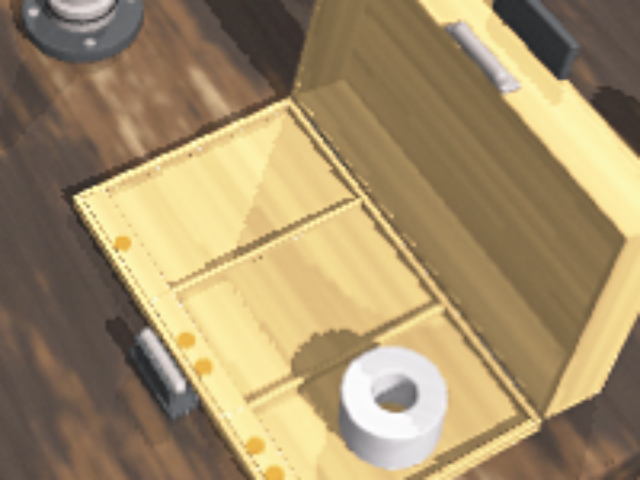

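b lies flat in bay 3. Next is c, at (0.446, 0.253).

Request:
play_rows --pt "0 0.008 0.04 0 0 0" --pt "0 0 0.04 0 0 0" --pt "0 0 0.04 0 0 0" --pt "0 0 0.03 0 0 0" --pt "0 0 0.015 0 0 0"

```text
time: 19.6
tcp_pos: [0.4441, 0.2531, 0.0187]
eef_rot: [-0.001, 0.0, 1.0, -0.001]
contact_force: [-0.2, 0.2, -0.6]
gripper_width: 0.0942
grip_force: 0.0
```

Request:
play_rows --pt "0 0 0.01 0 0 0" --pt "0 0 0.004 0 0 0" --pt "0 0 0 0 0 0"

```text
time: 19.9
tcp_pos: [0.4453, 0.2545, 0.0073]
eef_rot: [0.0, 0.0, 1.0, 0.0]
contact_force: [0.1, -0.3, 0.8]
gripper_width: 0.0938
grip_force: 0.0
```

Request:
play_rows --pt "0 0 0 0 0 0" --pt "0 0 0 0 0 0" --pt "0 0 0 0 0 0" --pt "0 0 0 0 0 0" --pt "0 0 0 0 0 0" --grip 1

```text
time: 20.4
tcp_pos: [0.4451, 0.2548, 0.0073]
eef_rot: [0.0, -0.0, 1.0, 0.0]
contact_force: [0.2, -0.4, 0.2]
gripper_width: 0.0574
grip_force: 0.0
```

Request:
play_rows --pt "0 0 0 0 0 0"

```text
time: 20.5
tcp_pos: [0.445, 0.2548, 0.0071]
eef_rot: [0.0, -0.0, 1.0, 0.0]
contact_force: [-0.5, 0.1, -0.4]
gripper_width: 0.0492
grip_force: 0.0
```

Request:
play_rows --pt "0 0 0 0 0 0" --pt "0 0 0 0 0 0" --pt "0 0 0 0 0 0" --pt "0 0 0 0 0 0" --pt "0 0 0 0 0 0" --grip 0

```text
time: 21.0
tcp_pos: [0.445, 0.2547, 0.007]
eef_rot: [-0.0, -0.0, 1.0, -0.0]
contact_force: [0.0, -0.2, 0.0]
gripper_width: 0.086
grip_force: 0.0
```

```bash
python3 - <<'E'
from h import *
o=st(); C,im=shot('wrist','w4.png')
for d in robot.trace('wrist','collar_b'):
    x,y=onz(C,d['at'],.02)[:2]; print(round(d['confidence'],2),np.round(d['at']),round(x,3),round(y,3))
E
```

```text
t21.00 tcp [0.445  0.2547 0.007 ] F [ 0.  -0.2  0. ] w0.0860 gf0.0
0.94 [342. 446.] 0.543 0.265
0.63 [320. 314.] 0.462 0.253
0.57 [565. 254.] 0.431 0.375
```

View pics/w4.png

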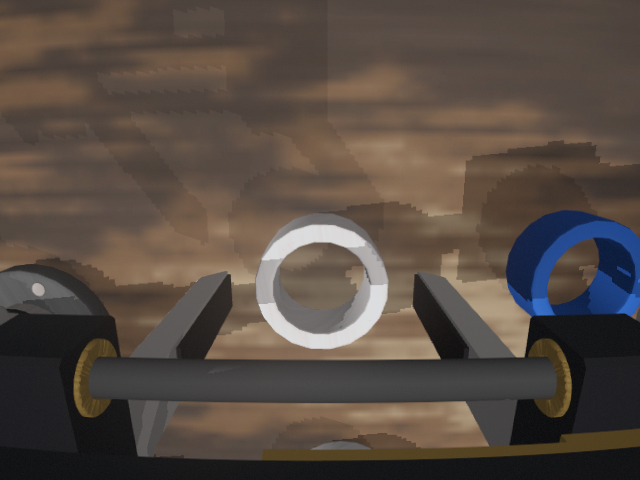

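The collar sits between the fingers, top centre (322,285), and yet they closed freely. That suggests the hand is really higher than reported. I'll probe down gently for the bench.

Request:
play_rows --pt "0.003 0 0.003 0 0 0" --pt "0 0 0 0 0 0"

```text
time: 21.3
tcp_pos: [0.4414, 0.2546, 0.0037]
eef_rot: [-0.0, -0.0, 1.0, -0.0]
contact_force: [-0.8, -0.6, -0.3]
gripper_width: 0.0939
grip_force: 0.0
```

Request:
play_rows --pt "0 0 0.002 0 0 0" --pt "0 0 0 0 0 0"

```text
time: 21.5
tcp_pos: [0.4419, 0.2546, 0.0019]
eef_rot: [-0.0, -0.0, 1.0, -0.0]
contact_force: [0.4, -0.3, -0.2]
gripper_width: 0.0939
grip_force: 0.0
```

Request:
play_rows --pt "0 0 0.002 0 0 0" --pt "0 0 0 0 0 0"

```text
time: 21.7
tcp_pos: [0.4419, 0.2546, -0.0002]
eef_rot: [-0.0, -0.0, 1.0, -0.0]
contact_force: [-0.2, -0.4, -0.1]
gripper_width: 0.0942
grip_force: 0.0
```

Request:
play_rows --pt "0 0 0.001 0 0 0" --pt "0 0 0 0 0 0"

```text
time: 21.9
tcp_pos: [0.442, 0.2547, -0.001]
eef_rot: [-0.0, -0.0, 1.0, -0.0]
contact_force: [-1.3, 0.7, 0.5]
gripper_width: 0.0941
grip_force: 0.0
```

No bench contact even at -0.001, so the open fingers ride higher than the shut-tip TCP. Closing here, one step at a time.

Request:
play_rows --pt "0 0 0.002 0 0 0" --pt "0 0 0.001 0 0 0"

```text
time: 22.1
tcp_pos: [0.442, 0.2547, -0.0041]
eef_rot: [-0.0, -0.0, 1.0, -0.0]
contact_force: [-0.1, -0.7, 0.8]
gripper_width: 0.094
grip_force: 0.0
```

Request:
play_rows --pt "0 0 0 0 0 0" --pt "0 0 0 0 0 0" --pt "0 0 0 0 0 0" --grip 1 --grip_force 30

```text
time: 22.4
tcp_pos: [0.442, 0.2547, -0.0039]
eef_rot: [-0.0, -0.0, 1.0, -0.0]
contact_force: [0.3, 0.3, 0.4]
gripper_width: 0.0735
grip_force: 0.0
```

Request:
play_rows --pt "0 0 0 0 0 0" --pt "0 0 0 0 0 0"

```text
time: 22.6
tcp_pos: [0.4421, 0.2547, -0.0039]
eef_rot: [0.0, -0.0, 1.0, -0.0]
contact_force: [0.8, 0.3, 0.3]
gripper_width: 0.0635
grip_force: 29.6
```

Request:
play_rows --pt "0 0 0 0 0 0"

```text
time: 22.7
tcp_pos: [0.442, 0.2547, -0.0039]
eef_rot: [-0.0, -0.0, 1.0, -0.0]
contact_force: [0.6, 0.1, 0.8]
gripper_width: 0.0628
grip_force: 29.6
```

Request:
play_rows --pt "0 0 -0.01 0 0 0" --pt "0 0 -0.03 0 0 0" --pt "0 0 -0.04 0 0 0" --pt "0 0 -0.045 0 0 0" --pt "0 0 -0.045 0 0 0"

```text
time: 23.2
tcp_pos: [0.4416, 0.2543, 0.1685]
eef_rot: [-0.0, -0.0, 1.0, -0.0]
contact_force: [1.1, 1.3, -2.4]
gripper_width: 0.0627
grip_force: 29.6
```

Request:
play_rows --pt "-0.011 -0.04 -0.015 0 0 0" --pt "-0.011 -0.042 0 0 0 0" --pt "-0.011 -0.042 0 0 0 0" --pt "-0.011 -0.042 0 0 0 0" --pt "0 0 0 0 0 0"

```text
time: 23.7
tcp_pos: [0.4868, 0.0831, 0.182]
eef_rot: [0.0, 0.003, 1.0, -0.0]
contact_force: [0.2, 0.3, 0.0]
gripper_width: 0.0627
grip_force: 29.6
```

Request:
play_rows --pt "0 0 0 0 0 0" --pt "0 0 0 0 0 0"

```text
time: 23.9
tcp_pos: [0.4858, 0.0896, 0.1814]
eef_rot: [0.0, -0.001, 1.0, 0.0]
contact_force: [0.2, -0.3, -0.9]
gripper_width: 0.063
grip_force: 29.6
```

```bash
cat >> h.py <<'E'
def inhand(h,n='wrist'):
    o=st(); T=o['tcp_pos']; C,im=shot(n)
    for d in robot.trace(n,'collar_b'):
        if np.hypot(*(np.array(d['at'])-[322,288]))<25:
            for z in(-.012,-.008,-.004,0,.004):
                S=(C[0],C[1],C[2]-np.array([0,0,T[2]+z])); p,f=fitring(S,d['pixels'],T[0],T[1],h); print('rel bottom',z,'dxy',(p-T[:2]).round(4),round(f,3))
E
python3 -c "
from h import *
inhand(.03)"
```

```text
t23.90 tcp [0.4858 0.0896 0.1814] F [ 0.2 -0.3 -0.9] w0.0630 gf29.6
```

```bash
sed -i 's/<25:/<60:/' h.py; python3 -c "
from h import *
inhand(.03)
print([(round(d['confidence'],2),np.round(d['at'])) for d in robot.trace('wrist','collar_b')])
C,im=shot('wrist'); cv2.imwrite('pics/w5.png',im[:,:,::-1])"
```

```text
t24.00 tcp [0.4858 0.0898 0.1812] F [-0.2 -0.  -1.4] w0.0630 gf29.6
rel bottom -0.012 dxy [ 0.0073 -0.0006] 0.915
rel bottom -0.008 dxy [ 0.0063 -0.0004] 0.944
rel bottom -0.004 dxy [ 0.0054 -0.0007] 0.966
rel bottom 0 dxy [ 0.0039 -0.0009] 0.964
rel bottom 0.004 dxy [ 0.0036 -0.0006] 0.926
[(0.97, array([614., 175.])), (0.91, array([489., 305.])), (0.73, array([322., 325.]))]
```

View pics/w5.png

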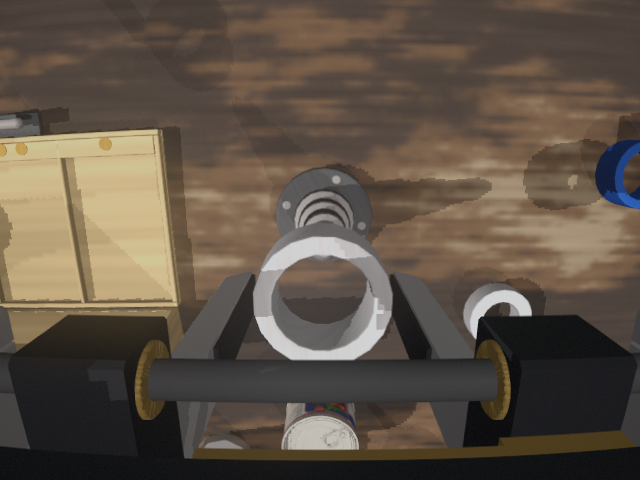

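c is held, top centre (322,298). It is offset about +4 mm in x from the TCP, so I shift to match and go down.

Request:
play_rows --pt "0.003 -0.001 0 0 0 0" --pt "0 0 0.02 0 0 0" --pt "0 0 0.02 0 0 0" --pt "0 0 0.01 0 0 0" --pt "0 0 0 0 0 0"

```text
time: 24.7
tcp_pos: [0.4822, 0.0875, 0.1301]
eef_rot: [-0.001, -0.0, 1.0, -0.0]
contact_force: [-0.0, 0.3, -0.9]
gripper_width: 0.063
grip_force: 29.6
```

Request:
play_rows --pt "0 0 0.015 0 0 0" --pt "0 0 0.015 0 0 0" --pt "0 0 0.01 0 0 0" --pt "0 0 0.01 0 0 0" --pt "0 0 0 0 0 0"

```text
time: 25.2
tcp_pos: [0.4826, 0.0876, 0.0804]
eef_rot: [-0.001, -0.0, 1.0, -0.0]
contact_force: [0.2, 0.1, -1.5]
gripper_width: 0.0628
grip_force: 29.6
```

Request:
play_rows --pt "0 0 0.008 0 0 0" --pt "0 0 0.008 0 0 0" --pt "0 0 0 0 0 0"

```text
time: 25.5
tcp_pos: [0.4825, 0.0876, 0.0642]
eef_rot: [-0.001, -0.0, 1.0, -0.0]
contact_force: [0.7, -0.1, -1.7]
gripper_width: 0.063
grip_force: 29.6
```

Request:
play_rows --pt "0 0 0.003 0 0 0" --pt "0 0 0.003 0 0 0" --pt "0 0 0.002 0 0 0" --pt "0 0 0 0 0 0"

```text
time: 25.9
tcp_pos: [0.4829, 0.0878, 0.0569]
eef_rot: [-0.0, -0.0, 1.0, 0.0]
contact_force: [-0.4, 0.8, -1.3]
gripper_width: 0.0631
grip_force: 29.6
```

Request:
play_rows --pt "0 0 0.003 0 0 0" --pt "0 0 0.003 0 0 0" --pt "0 0 0.003 0 0 0" --pt "0 0 0 0 0 0"

```text
time: 26.3
tcp_pos: [0.4829, 0.0881, 0.0477]
eef_rot: [-0.0, -0.0, 1.0, 0.0]
contact_force: [0.3, 5.0, -3.4]
gripper_width: 0.063
grip_force: 29.6
```

Request:
play_rows --pt "0 0.0015 0.002 0 0 0" --pt "0 0 0.003 0 0 0" --pt "0 0 0.003 0 0 0" --pt "0 0 0 0 0 0"

```text
time: 26.7
tcp_pos: [0.4827, 0.0889, 0.0396]
eef_rot: [-0.0, 0.0, 1.0, -0.0]
contact_force: [-1.3, 0.4, -1.4]
gripper_width: 0.0629
grip_force: 29.6
```

Request:
play_rows --pt "0 0 0.002 0 0 0" --pt "0 0 0.002 0 0 0" --pt "0 0 0.001 0 0 0" --pt "0 0 0 0 0 0"

```text
time: 27.1
tcp_pos: [0.483, 0.0892, 0.0349]
eef_rot: [-0.0, -0.0, 1.0, -0.0]
contact_force: [-0.3, -0.3, -1.4]
gripper_width: 0.0631
grip_force: 29.6
```

Request:
play_rows --pt "0 0 0.001 0 0 0" --pt "0 0 0.001 0 0 0" --pt "0 0 0 0 0 0"

```text
time: 27.4
tcp_pos: [0.483, 0.0892, 0.033]
eef_rot: [-0.0, -0.0, 1.0, -0.0]
contact_force: [-0.4, -1.4, -1.4]
gripper_width: 0.0628
grip_force: 29.6
```

Request:
play_rows --pt "0 0 0 0 0 0" --pt "0 0 0 0 0 0" --pt "0 0 0 0 0 0" --pt "0 0 0 0 0 0" --pt "0 0 0 0 0 0" --grip 0

```text
time: 27.9
tcp_pos: [0.4831, 0.0892, 0.0331]
eef_rot: [0.0, -0.0, 1.0, 0.0]
contact_force: [-0.2, 0.4, -0.5]
gripper_width: 0.0937
grip_force: 0.0
```

```bash
python3 - <<'E'
from h import *
st(); C,im=shot('scene')
im=im[200:310,220:350]; cv2.imwrite('pics/g2.png',cv2.resize(im,None,fx=4,fy=4,interpolation=2)[:,:,::-1])
for z in(.066,.093): print(z,(proj(C,[.4873,.0885,z])-[220,200])*4)
E
```

```text
t27.90 tcp [0.4831 0.0892 0.0331] F [-0.2  0.4 -0.5] w0.0937 gf0.0
0.066 [218.08116568 223.6379711 ]
0.093 [215.84789894 190.7016163 ]
```

View pics/g2.png

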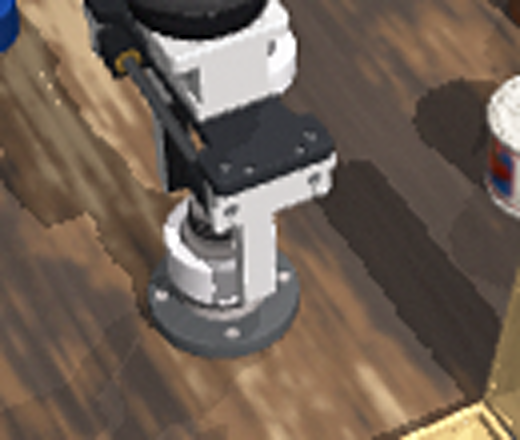

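g2 shows c seated on the lowest step, on top of the one-band part at about (210,265), so it goes in bay 1. Regrasp and carry.

Request:
play_rows --pt "0 0 0 0 0 0" --pt "0 0 0 0 0 0" --pt "0 0 0 0 0 0" --pt "0 0 0 0 0 0" --pt "0 0 0 0 0 0" --grip 1

```text
time: 28.45
tcp_pos: [0.4831, 0.0892, 0.0331]
eef_rot: [-0.0, -0.0, 1.0, -0.0]
contact_force: [1.2, -0.5, 0.5]
gripper_width: 0.063
grip_force: 29.6
```

Request:
play_rows --pt "0 0 0 0 0 0" --pt "0 0 -0.01 0 0 0" --pt "0 0 -0.02 0 0 0" --pt "0 0 -0.03 0 0 0" --pt "0 0 -0.03 0 0 0"

```text
time: 28.95
tcp_pos: [0.4827, 0.089, 0.1245]
eef_rot: [-0.0, 0.0, 1.0, -0.0]
contact_force: [1.1, 0.5, -0.9]
gripper_width: 0.0629
grip_force: 29.6
```

Request:
play_rows --pt "0 0 -0.03 0 0 0" --pt "0 0 -0.03 0 0 0" --pt "-0.007 -0.02 0 0 0 0" --pt "-0.007 -0.04 0 0 0 0" --pt "0 -0.04 0 0 0 0"

```text
time: 29.45
tcp_pos: [0.4976, -0.0116, 0.1841]
eef_rot: [0.001, -0.001, 1.0, 0.0]
contact_force: [0.2, 0.1, -1.6]
gripper_width: 0.063
grip_force: 29.6
```

Request:
play_rows --pt "0 -0.04 0 0 0 0" --pt "0 -0.04 0 0 0 0" --pt "0 -0.02 0 0 0 0" --pt "0 0 0 0 0 0" --pt "0 0 0 0 0 0"

```text
time: 29.95
tcp_pos: [0.4969, -0.1107, 0.1835]
eef_rot: [0.0, 0.0, 1.0, 0.0]
contact_force: [0.9, 0.5, -0.9]
gripper_width: 0.0629
grip_force: 29.6
```

Request:
play_rows --pt "0 0 0.04 0 0 0" --pt "0 0 0.04 0 0 0" --pt "0 0 0.04 0 0 0" --pt "0 0 0.03 0 0 0" --pt "0 0 0.015 0 0 0"

```text
time: 30.45
tcp_pos: [0.4958, -0.109, 0.0158]
eef_rot: [-0.002, -0.001, 1.0, 0.0]
contact_force: [-0.3, -0.2, -1.5]
gripper_width: 0.063
grip_force: 29.6
```

Request:
play_rows --pt "0 0 0.006 0 0 0" --pt "0 0 0.003 0 0 0" --pt "0 0 0 0 0 0" --pt "0 0 0 0 0 0"

```text
time: 30.85
tcp_pos: [0.4978, -0.1106, 0.01]
eef_rot: [0.001, -0.0, 1.0, 0.0]
contact_force: [-0.4, -0.5, -1.2]
gripper_width: 0.0629
grip_force: 29.6
```

Request:
play_rows --pt "0 0 0 0 0 0" --pt "0 0 0 0 0 0" --pt "0 0 0 0 0 0" --pt "0 0 0 0 0 0" --pt "0 0 0 0 0 0" --grip 0

```text
time: 31.35
tcp_pos: [0.4971, -0.1108, 0.0092]
eef_rot: [0.0, -0.0, 1.0, -0.0]
contact_force: [0.1, -0.1, 0.2]
gripper_width: 0.0937
grip_force: 0.0
```

Request:
play_rows --pt "0 0 -0.02 0 0 0" --pt "0 0 -0.03 0 0 0" --pt "0 0 -0.04 0 0 0" --pt "0 0 -0.04 0 0 0" --pt "0 0 -0.04 0 0 0"

```text
time: 31.85
tcp_pos: [0.4967, -0.1109, 0.1807]
eef_rot: [-0.0, 0.0, 1.0, -0.0]
contact_force: [0.8, 0.2, -0.1]
gripper_width: 0.0943
grip_force: 0.0
```

Request:
play_rows --pt "-0.01 0.045 0 0 0 0" --pt "-0.01 0.045 0 0 0 0" --pt "-0.01 0.045 0 0 0 0" --pt "-0.01 0.045 0 0 0 0" --pt "-0.01 0.045 0 0 0 0"

```text
time: 32.35
tcp_pos: [0.5471, 0.1161, 0.1792]
eef_rot: [0.0, 0.0, 1.0, 0.0]
contact_force: [1.0, 0.0, 1.0]
gripper_width: 0.0937
grip_force: 0.0
```

Request:
play_rows --pt "-0.01 0.045 0 0 0 0" --pt "-0.01 0.045 0 0 0 0" --pt "-0.01 0.04 0 0 0 0" --pt "0 0 0 0 0 0" --pt "0 0 0 0 0 0"

```text
time: 32.85
tcp_pos: [0.5768, 0.2449, 0.1785]
eef_rot: [-0.0, -0.001, 1.0, -0.0]
contact_force: [0.3, 0.1, 0.7]
gripper_width: 0.0937
grip_force: 0.0
```

```bash
python3 - <<'E'
from h import *
o=st(); C,im=shot('wrist','w6.png')
for d in robot.trace('wrist','collar_b'):
    x,y=onz(C,d['at'],.02)[:2]; print(round(d['confidence'],2),np.round(d['at']),round(x,3),round(y,3))
    if np.hypot(x-.59,y-.263)<.06: print([(h,fitring(C,d['pixels'],x,y,h)) for h in(.014,.022)])
C,im=shot('scene','s6.png')
for d in robot.trace('scene','collar_b'): print('s',round(d['confidence'],2),np.round(d['at']),onz(C,d['at'],.012).round(3))
E
```

```text
t32.85 tcp [0.5768 0.2449 0.1785] F [0.3 0.1 0.7] w0.0937 gf0.0
0.95 [350. 243.] 0.601 0.269
[(0.014, (array([0.58894276, 0.26586442]), np.float64(0.989065347565738))), (0.022, (array([0.58799846, 0.26591386]), np.float64(0.9486766255501147)))]
0.92 [576. 193.] 0.552 0.478
0.85 [501.  59.] 0.439 0.396
0.36 [  9. 251.] 0.61 -0.064
s 0.94 [320. 322.] [ 0.507 -0.09   0.012]
s 0.86 [286. 214.] [0.599 0.255 0.012]
s 0.7 [213. 199.] [0.452 0.402 0.012]
s 0.63 [372. 400.] [ 0.507 -0.304  0.012]
s 0.61 [236. 169.] [0.557 0.492 0.012]
```

Request:
play_rows --pt "-0.012 0.021 0.03 0 0 0" --pt "0 0 0.04 0 0 0" --pt "0 0 0.04 0 0 0" --pt "0 0 0.04 0 0 0" --pt "0 0 0.015 0 0 0"

```text
time: 33.55
tcp_pos: [0.5872, 0.2634, 0.0109]
eef_rot: [-0.002, 0.0, 1.0, -0.001]
contact_force: [0.1, 0.4, 0.3]
gripper_width: 0.0936
grip_force: 0.0
```

Request:
play_rows --pt "0 0 0.008 0 0 0" --pt "0 0 0.006 0 0 0" --pt "0 0 0.002 0 0 0" --pt "0 0 0 0 0 0"

```text
time: 33.95
tcp_pos: [0.5897, 0.2655, -0.0008]
eef_rot: [0.001, -0.0, 1.0, 0.0]
contact_force: [0.5, 0.0, 0.4]
gripper_width: 0.0944
grip_force: 0.0
```

Request:
play_rows --pt "0 0 0.002 0 0 0" --pt "0 0 0 0 0 0"

```text
time: 34.15
tcp_pos: [0.5893, 0.2654, -0.0034]
eef_rot: [0.0, -0.0, 1.0, 0.0]
contact_force: [-0.5, -0.8, -0.1]
gripper_width: 0.0937
grip_force: 0.0
```

Request:
play_rows --pt "0 0 0.002 0 0 0" --pt "0 0 0 0 0 0"

```text
time: 34.35
tcp_pos: [0.589, 0.2653, -0.006]
eef_rot: [-0.0, -0.0, 1.0, -0.0]
contact_force: [-0.7, 0.4, 1.4]
gripper_width: 0.0943
grip_force: 0.0
```

Request:
play_rows --pt "0 0 0.0015 0 0 0" --pt "0 0 0 0 0 0"

```text
time: 34.55
tcp_pos: [0.5889, 0.2652, -0.0076]
eef_rot: [-0.0, -0.0, 1.0, -0.0]
contact_force: [-0.2, -0.2, 0.1]
gripper_width: 0.094
grip_force: 0.0
```

Request:
play_rows --pt "0 0 0.0015 0 0 0" --pt "0 0 0 0 0 0"

```text
time: 34.75
tcp_pos: [0.5889, 0.2652, -0.0091]
eef_rot: [-0.0, -0.0, 1.0, -0.0]
contact_force: [0.7, -0.1, 0.2]
gripper_width: 0.0939
grip_force: 0.0
```

Request:
play_rows --pt "0 0 0.001 0 0 0" --pt "0 0 0 0 0 0"

```text
time: 34.95
tcp_pos: [0.589, 0.2652, -0.0101]
eef_rot: [-0.0, -0.0, 1.0, -0.0]
contact_force: [-0.3, 0.1, 0.6]
gripper_width: 0.0943
grip_force: 0.0
```

Request:
play_rows --pt "0 0 0 0 0 0" --pt "0 0 0 0 0 0" --pt "0 0 0 0 0 0" --grip 1

```text
time: 35.25
tcp_pos: [0.589, 0.2652, -0.0099]
eef_rot: [-0.0, -0.0, 1.0, -0.0]
contact_force: [-0.3, -0.0, 0.5]
gripper_width: 0.0733
grip_force: 0.0
```

Request:
play_rows --pt "0 0 0 0 0 0" --pt "0 0 0 0 0 0"

```text
time: 35.45
tcp_pos: [0.5891, 0.2653, -0.0099]
eef_rot: [0.0, -0.0, 1.0, 0.0]
contact_force: [-0.0, 0.9, -0.2]
gripper_width: 0.0637
grip_force: 30.0
```

Request:
play_rows --pt "0 0 0 0 0 0"

```text
time: 35.55
tcp_pos: [0.589, 0.2653, -0.0099]
eef_rot: [-0.0, -0.0, 1.0, 0.0]
contact_force: [-0.7, 0.5, 0.9]
gripper_width: 0.0638
grip_force: 30.0
```

Request:
play_rows --pt "0 0 -0.01 0 0 0" --pt "0 0 -0.03 0 0 0" --pt "0 0 -0.045 0 0 0" --pt "0 0 -0.045 0 0 0" --pt "0 0 -0.045 0 0 0"

```text
time: 36.05
tcp_pos: [0.5888, 0.2649, 0.1676]
eef_rot: [0.0, 0.0, 1.0, -0.0]
contact_force: [1.5, 0.6, -1.3]
gripper_width: 0.0635
grip_force: 30.0
```

Request:
play_rows --pt "0.02 -0.035 -0.01 0 0 0" --pt "0.02 -0.035 0 0 0 0" --pt "0.02 -0.035 0 0 0 0" --pt "0.02 -0.035 0 0 0 0" --pt "0.021 -0.035 0 0 0 0"

```text
time: 36.55
tcp_pos: [0.487, 0.0888, 0.1757]
eef_rot: [0.0, 0.0, 1.0, 0.0]
contact_force: [1.5, -0.3, -1.2]
gripper_width: 0.0636
grip_force: 30.0
```

Request:
play_rows --pt "0 0 0 0 0 0" --pt "0 0 0 0 0 0" --pt "0 0 0 0 0 0"

```text
time: 36.85
tcp_pos: [0.4885, 0.0909, 0.1756]
eef_rot: [0.0, -0.0, 1.0, 0.0]
contact_force: [0.5, 0.8, -0.7]
gripper_width: 0.0637
grip_force: 30.0
```

```bash
python3 -c "
from h import *
inhand(.022)"
```

```text
t36.85 tcp [0.4885 0.0909 0.1756] F [ 0.5  0.8 -0.7] w0.0637 gf30.0
rel bottom -0.012 dxy [ 0.0042 -0.0003] 0.841
rel bottom -0.008 dxy [ 0.0033 -0.0015] 0.873
rel bottom -0.004 dxy [ 0.0025 -0.0004] 0.908
rel bottom 0 dxy [ 0.0018 -0.0004] 0.946
rel bottom 0.004 dxy [ 0.001  -0.0006] 0.984
```

Request:
play_rows --pt "0.001 -0.0015 0 0 0 0" --pt "0 0 0.02 0 0 0" --pt "0 0 0.02 0 0 0" --pt "0 0 0.015 0 0 0" --pt "0 0 0 0 0 0"

```text
time: 37.45
tcp_pos: [0.4859, 0.0886, 0.1184]
eef_rot: [-0.002, -0.0, 1.0, -0.001]
contact_force: [-0.2, 0.8, -0.6]
gripper_width: 0.0641
grip_force: 30.0
```

Request:
play_rows --pt "0 0 0.015 0 0 0" --pt "0 0 0.01 0 0 0" --pt "0 0 0.008 0 0 0" --pt "0 0 0 0 0 0"

```text
time: 37.85
tcp_pos: [0.4866, 0.0887, 0.0864]
eef_rot: [-0.001, -0.0, 1.0, -0.0]
contact_force: [-0.6, -0.3, -0.4]
gripper_width: 0.0635
grip_force: 30.0
```

Request:
play_rows --pt "0 0 0.005 0 0 0" --pt "0 0 0.005 0 0 0" --pt "0 0 0.005 0 0 0" --pt "0 0 0 0 0 0"

```text
time: 38.25
tcp_pos: [0.4867, 0.0886, 0.0715]
eef_rot: [-0.0, -0.0, 1.0, -0.0]
contact_force: [-0.5, -0.1, -1.7]
gripper_width: 0.0638
grip_force: 30.0
```

Request:
play_rows --pt "0 0 0.005 0 0 0" --pt "0 0 0.005 0 0 0" --pt "0 0 0.003 0 0 0" --pt "0 0 0 0 0 0"

```text
time: 38.65
tcp_pos: [0.4868, 0.0887, 0.0586]
eef_rot: [-0.0, -0.0, 1.0, -0.0]
contact_force: [-1.0, 1.2, -1.2]
gripper_width: 0.0635
grip_force: 30.0
```

Request:
play_rows --pt "0 0 0.002 0 0 0" --pt "0 0 0.002 0 0 0" --pt "0 0 0 0 0 0"

```text
time: 38.95
tcp_pos: [0.487, 0.0887, 0.0549]
eef_rot: [-0.0, -0.0, 1.0, -0.0]
contact_force: [0.2, 0.6, -1.8]
gripper_width: 0.0635
grip_force: 30.0
```

Request:
play_rows --pt "0 0 0.0015 0 0 0" --pt "0 0 0 0 0 0"

```text
time: 39.15
tcp_pos: [0.4871, 0.0888, 0.0536]
eef_rot: [0.0, -0.0, 1.0, 0.0]
contact_force: [0.3, 0.2, -0.1]
gripper_width: 0.064
grip_force: 30.0
```

Request:
play_rows --pt "0 0 0.0015 0 0 0" --pt "0 0 0 0 0 0"

```text
time: 39.35
tcp_pos: [0.4876, 0.0889, 0.0527]
eef_rot: [0.0, -0.0, 1.0, 0.0]
contact_force: [-2.5, -1.0, 13.2]
gripper_width: 0.0639
grip_force: 30.0
```

Request:
play_rows --pt "0 0 0.001 0 0 0" --pt "0 0 0 0 0 0"

```text
time: 39.55
tcp_pos: [0.488, 0.0891, 0.0522]
eef_rot: [0.001, 0.0, 1.0, 0.0]
contact_force: [-4.6, -0.2, 22.7]
gripper_width: 0.0637
grip_force: 30.1
```

It stopped with 13–23 N at an underside height of about 0.063, which is step 2 (two bands). Letting go and checking.

Request:
play_rows --pt "0 0 0 0 0 0" --pt "0 0 0 0 0 0" --pt "0 0 0 0 0 0" --pt "0 0 0 0 0 0" --pt "0 0 -0.001 0 0 0" --grip 0

```text
time: 40.05
tcp_pos: [0.4869, 0.0887, 0.0519]
eef_rot: [-0.0, -0.0, 1.0, -0.0]
contact_force: [-0.0, -0.5, -0.1]
gripper_width: 0.0939
grip_force: 0.0
```

```bash
python3 - <<'E'
from h import *
st(); C,im=shot('scene')
for z in(.036,.063,.09): print(z,proj(C,[.4873,.0885,z+.011]).round(1))
for d in robot.trace('scene','collar_b'): print('s',round(d['confidence'],2),np.round(d['at']))
E
```

```text
t40.05 tcp [0.4869 0.0887 0.0519] F [-0.  -0.5 -0.1] w0.0939 gf0.0
0.036 [274.9 261.6]
0.063 [274.4 253.5]
0.09 [273.8 245.2]
s 0.88 [212. 202.]
s 0.71 [355. 402.]
s 0.71 [268. 258.]
s 0.7 [322. 333.]
s 0.64 [238. 169.]
```

Request:
play_rows --pt "0 0 0 0 0 0" --pt "0 0 0 0 0 0" --pt "0 0 0 0 0 0" --pt "0 0 0 0 0 0" --pt "0 0 0 0 0 0" --grip 1

```text
time: 40.65
tcp_pos: [0.487, 0.0887, 0.0521]
eef_rot: [-0.0, -0.0, 1.0, -0.0]
contact_force: [-1.1, -0.1, 0.4]
gripper_width: 0.064
grip_force: 30.0
```

Request:
play_rows --pt "0 0 0 0 0 0"

```text
time: 40.75
tcp_pos: [0.487, 0.0887, 0.0521]
eef_rot: [-0.0, -0.0, 1.0, -0.0]
contact_force: [-0.3, 0.6, 0.3]
gripper_width: 0.0636
grip_force: 30.0
```

Request:
play_rows --pt "0 0 -0.01 0 0 0" --pt "0 0 -0.02 0 0 0" --pt "0 0 -0.03 0 0 0" --pt "0 0 -0.03 0 0 0" --pt "0 0 -0.03 0 0 0"

```text
time: 41.25
tcp_pos: [0.4868, 0.0885, 0.1739]
eef_rot: [0.0, 0.0, 1.0, -0.0]
contact_force: [0.4, 0.3, -1.4]
gripper_width: 0.0638
grip_force: 30.0
```

Request:
play_rows --pt "-0.002 -0.042 0 0 0 0" --pt "-0.002 -0.042 0 0 0 0" --pt "-0.002 -0.042 0 0 0 0" --pt "-0.002 -0.042 0 0 0 0" --pt "-0.002 -0.042 0 0 0 0"

```text
time: 41.75
tcp_pos: [0.4969, -0.1229, 0.173]
eef_rot: [0.0, -0.0, 1.0, 0.0]
contact_force: [1.3, 0.9, -0.5]
gripper_width: 0.063
grip_force: 30.0
```

Request:
play_rows --pt "-0.002 -0.042 0 0 0 0" --pt "-0.002 -0.042 0 0 0 0" --pt "0 0 0 0 0 0" --pt "0 0 0 0 0 0" --pt "0 0 0 0 0 0"

```text
time: 42.25
tcp_pos: [0.5011, -0.2044, 0.1723]
eef_rot: [-0.0, -0.0, 1.0, 0.0]
contact_force: [0.8, -0.6, -1.0]
gripper_width: 0.0636
grip_force: 30.0
```

```bash
python3 - <<'E'
from h import *
st()
for n in('wrist','top'):
    C,im=shot(n)
    for d in robot.trace(n,'collar_b'):
        x,y=onz(C,d['at'],.02)[:2]
        if y<.02: print(n,round(d['confidence'],2),np.round(d['at']),round(x,3),round(y,3))
    for d in robot.spot_point(n,'bay1'): print(n,'bay',round(d['confidence'],2),onz(C,d['at'],.005).round(3))
    for q in ('lid_tab','lid_hinge'):
        for d in robot.spot_point(n,q): print(n,q,round(d['confidence'],2),np.round(d['at']),onz(C,d['at'],.18 if q=='lid_tab' else .013).round(3))
E
```

```text
t42.25 tcp [ 0.5011 -0.2044  0.1723] F [ 0.8 -0.6 -1. ] w0.0636 gf30.0
wrist 0.81 [216. 187.] 0.473 -0.299
wrist 0.73 [444. 229.] 0.51 -0.096
wrist 0.6 [321. 315.] 0.594 -0.206
wrist 0.26 [328. 217.] 0.5 -0.2
wrist bay 0.83 [ 0.502 -0.11   0.005]
wrist bay 0.73 [ 0.506 -0.303  0.005]
wrist bay 0.63 [ 0.502 -0.204  0.005]
wrist lid_hinge 0.89 [326. 301.] [ 0.582 -0.202  0.013]
top 0.61 [388. 272.] 0.512 -0.13
top bay 0.96 [ 0.509 -0.107  0.005]
top bay 0.56 [ 0.5   -0.212  0.005]
top lid_tab 0.79 [425. 213.] [ 0.66 -0.2   0.18]
top lid_hinge 0.72 [412. 247.] [ 0.585 -0.2    0.013]
```

Request:
play_rows --pt "0 0 0.04 0 0 0" --pt "0 0 0.04 0 0 0" --pt "0 0 0.04 0 0 0" --pt "0 0 0.03 0 0 0" --pt "0 0 0.01 0 0 0"

```text
time: 43.25
tcp_pos: [0.4994, -0.2048, 0.0095]
eef_rot: [-0.002, -0.0, 1.0, 0.0]
contact_force: [-0.4, 0.0, -1.8]
gripper_width: 0.0635
grip_force: 30.0
```

Request:
play_rows --pt "0 0 0.004 0 0 0" --pt "0 0 0.003 0 0 0" --pt "0 0 0.001 0 0 0" --pt "0 0 0 0 0 0" --pt "0 0 0 0 0 0"

```text
time: 43.75
tcp_pos: [0.5016, -0.2053, 0.0049]
eef_rot: [0.001, -0.0, 1.0, -0.0]
contact_force: [-0.4, 0.2, -1.2]
gripper_width: 0.0638
grip_force: 30.0
```

Request:
play_rows --pt "0 0 0 0 0 0" --pt "0 0 0 0 0 0" --pt "0 0 0 0 0 0" --pt "0 0 0 0 0 0" --grip 0.2

```text
time: 44.15
tcp_pos: [0.5012, -0.2053, 0.0042]
eef_rot: [0.0, -0.0, 1.0, -0.0]
contact_force: [-0.9, 0.3, 1.0]
gripper_width: 0.0753
grip_force: 0.0
```

Request:
play_rows --pt "0 0 -0.01 0 0 0" --pt "0 0 -0.03 0 0 0" --pt "0 0 -0.04 0 0 0" --pt "0 0 -0.045 0 0 0" --pt "0 0 -0.045 0 0 0"

```text
time: 44.65
tcp_pos: [0.5005, -0.2055, 0.1764]
eef_rot: [-0.0, 0.0, 1.0, -0.0]
contact_force: [1.2, 0.1, 0.2]
gripper_width: 0.0753
grip_force: 0.0
```

Request:
play_rows --pt "0 0 -0.045 0 0 0" --pt "0 0 -0.045 0 0 0" --pt "0 0 -0.03 0 0 0" --pt "0 0 0 0 0 0" --pt "0 0 0 0 0 0" --grip 1

```text
time: 45.15
tcp_pos: [0.501, -0.2053, 0.2948]
eef_rot: [0.001, 0.0, 1.0, 0.0]
contact_force: [1.4, 0.5, -1.3]
gripper_width: 0.0388
grip_force: 0.0
```

```bash
python3 - <<'E'
from h import *
st()
C,im=shot('wrist'); S,s=shot('scene')
cv2.imwrite('pics/f1.png',np.hstack([cv2.resize(im[:,100:600],(400,400)),cv2.resize(s[220:440,240:460],(400,400))])[:,:,::-1])
for n in('wrist','scene','top'):
    C,im=shot(n)
    for d in robot.spot_point(n,'lid_tab'): print(n,round(d['confidence'],2),onz(C,d['at'],.185).round(3))
    for d in robot.trace(n,'collar_b'):
        p=onz(C,d['at'],.02)
        if p[1]<.02: print(n,round(d['confidence'],2),np.round(d['at']),p.round(3))
E
```

```text
t45.15 tcp [ 0.501  -0.2053  0.2948] F [ 1.4  0.5 -1.3] w0.0388 gf0.0
wrist 0.65 [ 0.662 -0.2    0.185]
wrist 0.75 [240. 174.] [ 0.47  -0.302  0.02 ]
wrist 0.74 [322. 236.] [ 0.544 -0.207  0.02 ]
wrist 0.68 [416. 206.] [ 0.508 -0.094  0.02 ]
wrist 0.56 [330. 213.] [ 0.517 -0.198  0.02 ]
wrist 0.41 [328. 304.] [ 0.632 -0.2    0.02 ]
scene 0.64 [ 0.663 -0.197  0.185]
scene 0.91 [323. 322.] [ 0.512 -0.098  0.02 ]
scene 0.74 [347. 365.] [ 0.501 -0.217  0.02 ]
scene 0.67 [352. 402.] [ 0.467 -0.292  0.02 ]
top 0.87 [ 0.666 -0.197  0.185]
top 0.78 [376. 270.] [ 0.518 -0.094  0.02 ]
top 0.56 [439. 294.] [ 0.452 -0.277  0.02 ]
top 0.55 [410. 278.] [ 0.494 -0.193  0.02 ]
```

View pics/f1.png

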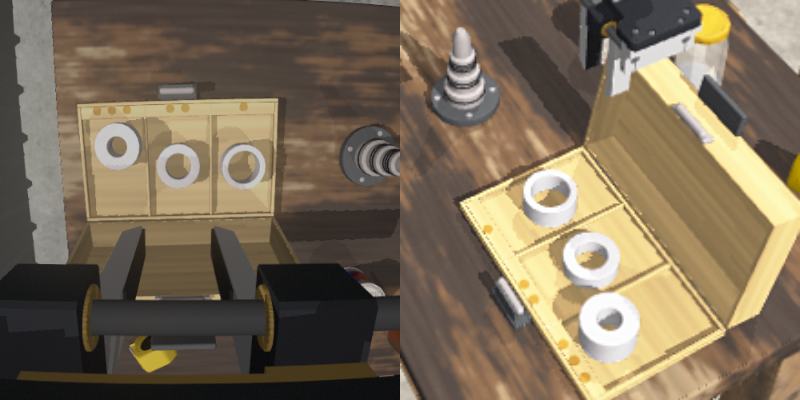

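f1 shows all three collars flat in their bays: b in three-dot, d in two-dot, c in one-dot. b was nudged forward but is still well inside its bay. The tab is at (0.663, -0.199). Going behind it with the fingers shut.

Request:
play_rows --pt "-0.042 0.001 0 0 0 0" --pt "-0.042 0.001 0 0 0 0" --pt "-0.042 0.001 0 0 0 0" --pt "-0.042 0.001 0 0 0 0" --pt "-0.042 0.001 0 0 0 0"

```text
time: 46.2
tcp_pos: [0.7128, -0.1999, 0.2937]
eef_rot: [-0.0, -0.0, 1.0, 0.0]
contact_force: [0.3, -0.8, 1.3]
gripper_width: 0.0006
grip_force: 0.0
```

Request:
play_rows --pt "0 0 0 0 0 0" --pt "0 0 0.035 0 0 0" --pt "0 0 0.035 0 0 0" --pt "0 0 0.03 0 0 0" --pt "0 0 0.02 0 0 0"

```text
time: 46.7
tcp_pos: [0.7099, -0.2, 0.1716]
eef_rot: [-0.001, 0.0, 1.0, 0.0]
contact_force: [0.1, 1.3, 0.4]
gripper_width: 0.0006
grip_force: 0.0
```

Request:
play_rows --pt "0.01 0 0 0 0 0" --pt "0.015 0 0 0 0 0" --pt "0.015 0 0 0 0 0" --pt "0.015 0 0 0 0 0" --pt "0.015 0 0 0 0 0"

```text
time: 47.2
tcp_pos: [0.6408, -0.2006, 0.1761]
eef_rot: [0.001, -0.0, 1.0, -0.0]
contact_force: [2.7, -0.1, 1.2]
gripper_width: 0.0004
grip_force: 1.0
```

Lid contact (2.7 N). Pulling on.

Request:
play_rows --pt "0.02 0 0 0 0 0" --pt "0.02 0 0 0 0 0" --pt "0.02 0 0 0 0 0" --pt "0.02 0 0 0 0 0" --pt "0.01 0 0 0 0 0"

```text
time: 47.7
tcp_pos: [0.5496, -0.2008, 0.1756]
eef_rot: [0.001, 0.0, 1.0, 0.0]
contact_force: [0.3, 0.2, 0.6]
gripper_width: 0.0001
grip_force: 0.2
```

Request:
play_rows --pt "0 0 0 0 0 0" --pt "0 0 0 0 0 0" --pt "0 0 -0.03 0 0 0"

```text
time: 48.0
tcp_pos: [0.5501, -0.1993, 0.2017]
eef_rot: [-0.002, -0.0, 1.0, 0.0]
contact_force: [0.1, -1.2, 0.7]
gripper_width: 0.0007
grip_force: 0.0
```

```bash
python3 - <<'E'
from h import *
st()
for n in('scene','top'):
    C,im=shot(n,'l_'+n+'.png')
    for q in('lid_tab','lid_press'):
        for d in robot.spot_point(n,q): print(n,q,round(d['confidence'],2),np.round(d['at']),onz(C,d['at'],.065).round(3))
    print('expect shut', proj(C,[.411,-.205,.061]),proj(C,[.398,-.205,.057]),'ajar',proj(C,[.399,-.205,.07]))
E
```

```text
t48.00 tcp [ 0.5501 -0.1993  0.2017] F [ 0.1 -1.2  0.7] w0.0007 gf0.0
scene lid_tab 0.71 [361. 299.] [ 0.594 -0.114  0.065]
scene lid_press 0.72 [369. 302.] [ 0.605 -0.128  0.065]
scene lid_press 0.49 [361. 303.] [ 0.59  -0.121  0.065]
expect shut [304.94949303 367.89386879] [299.04216094 371.76066121] ajar [299.38495078 367.86956129]
top lid_tab 0.68 [428. 263.] [ 0.537 -0.235  0.065]
top lid_press 0.77 [427. 256.] [ 0.557 -0.231  0.065]
expect shut [417.42553428 307.94161598] [417.09746261 312.58358768] ajar [418.08856285 312.38105033]
```

Request:
play_rows --pt "0 0 -0.02 0 0 0" --pt "0 0 0 0 0 0" --pt "0 0 0 0 0 0" --pt "0 0 0 0 0 0" --pt "0 0 0 0 0 0"

```text
time: 48.8
tcp_pos: [0.5508, -0.2001, 0.2233]
eef_rot: [-0.001, -0.0, 1.0, 0.0]
contact_force: [0.1, 0.7, -0.5]
gripper_width: 0.0001
grip_force: 0.0
```

Request:
play_rows --pt "0 0 0 0 0 0" --pt "0 0 0 0 0 0" --pt "0 0 0 0 0 0" --pt "0 0 0 0 0 0" --pt "0 0 0 0 0 0"

```text
time: 49.3
tcp_pos: [0.5511, -0.2002, 0.2241]
eef_rot: [-0.0, -0.0, 1.0, -0.0]
contact_force: [0.3, 0.2, -0.4]
gripper_width: 0.0006
grip_force: 0.0
```

Request:
play_rows --pt "0 0 0 0 0 0" --pt "0 0 0 0 0 0" --pt "0 0 0 0 0 0" --pt "0 0 0 0 0 0" --pt "0 0 0 0 0 0"

```text
time: 49.8
tcp_pos: [0.5511, -0.2003, 0.2241]
eef_rot: [-0.0, -0.0, 1.0, -0.0]
contact_force: [-0.2, 0.2, -0.3]
gripper_width: 0.0005
grip_force: 0.0
```

```bash
python3 - <<'E'
from h import *
st()
for n in('scene','top'):
    C,im=shot(n,'k_'+n+'.png')
    for q in('lid_tab','lid_press','lid_hinge'):
        for d in robot.spot_point(n,q): print(n,q,round(d['confidence'],2),np.round(d['at']),onz(C,d['at'],.07).round(3))
E
```

```text
t49.80 tcp [ 0.5511 -0.2003  0.2241] F [-0.2  0.2 -0.3] w0.0005 gf0.0
scene lid_tab 0.89 [319. 337.] [ 0.467 -0.159  0.07 ]
scene lid_press 0.73 [330. 335.] [ 0.489 -0.166  0.07 ]
scene lid_hinge 0.61 [376. 348.] [ 0.553 -0.236  0.07 ]
top lid_tab 0.82 [423. 304.] [ 0.421 -0.218  0.07 ]
top lid_press 0.85 [421. 293.] [ 0.453 -0.212  0.07 ]
```

Request:
play_rows --pt "0 0 0 0 0 0" --pt "0 0 0 0 0 0" --pt "0 0 0 0 0 0" --pt "0 0 0 0 0 0" --pt "0 0 0 0 0 0"

```text
time: 50.7
tcp_pos: [0.5511, -0.2003, 0.2241]
eef_rot: [-0.0, -0.0, 1.0, -0.0]
contact_force: [-0.7, -0.7, 0.2]
gripper_width: 0.0005
grip_force: 0.0
```

Request:
play_rows --pt "0.032 0 0 0 0 0" --pt "0.032 0 0 0 0 0" --pt "0.032 0 0 0 0 0" --pt "0.031 -0.003 0 0 0 0" --pt "0 0 0 0 0 0"

```text
time: 51.2
tcp_pos: [0.421, -0.2039, 0.2243]
eef_rot: [0.0, 0.001, 1.0, 0.001]
contact_force: [0.2, -0.9, 0.3]
gripper_width: 0.0003
grip_force: 0.0
```

Request:
play_rows --pt "0 0 0.04 0 0 0" --pt "0 0 0.04 0 0 0" --pt "0 0 0.02 0 0 0" --pt "0 0 0 0 0 0" --pt "0 0 0 0 0 0"

```text
time: 51.7
tcp_pos: [0.4245, -0.2035, 0.1246]
eef_rot: [-0.0, 0.0, 1.0, -0.0]
contact_force: [0.0, -0.2, -0.0]
gripper_width: 0.0003
grip_force: 0.0
```

```bash
python3 - <<'E'
from h import *
st()
for n in('scene','top'):
    C,im=shot(n,'j_'+n+'.png')
    for q in('lid_tab','lid_press'):
        for d in robot.spot_point(n,q): print(n,q,round(d['confidence'],2),np.round(d['at']),onz(C,d['at'],.07).round(3))
E
```

```text
t51.70 tcp [ 0.4245 -0.2035  0.1246] F [ 0.  -0.2 -0. ] w0.0003 gf0.0
scene lid_tab 0.56 [302. 367.] [ 0.404 -0.206  0.07 ]
scene lid_press 0.61 [313. 364.] [ 0.425 -0.21   0.07 ]
top lid_tab 0.64 [417. 311.] [ 0.402 -0.202  0.07 ]
top lid_press 0.92 [423. 303.] [ 0.425 -0.22   0.07 ]
```

Request:
play_rows --pt "0 0 0.03 0 0 0" --pt "0 0 0.015 0 0 0" --pt "0 0 0.005 0 0 0" --pt "0 0 0.003 0 0 0" --pt "0 0 0 0 0 0"

```text
time: 52.5
tcp_pos: [0.4244, -0.2034, 0.0715]
eef_rot: [0.0, -0.0, 1.0, -0.0]
contact_force: [0.8, -0.4, 0.2]
gripper_width: 0.0004
grip_force: 0.0
```

Request:
play_rows --pt "0 0 0.003 0 0 0" --pt "0 0 0.003 0 0 0" --pt "0 0 0 0 0 0"

```text
time: 52.8
tcp_pos: [0.4241, -0.2032, 0.065]
eef_rot: [0.0, -0.0, 1.0, 0.0]
contact_force: [0.4, -0.2, 0.2]
gripper_width: 0.0006
grip_force: 0.0
```

Request:
play_rows --pt "0 0 0.002 0 0 0" --pt "0 0 0.001 0 0 0" --pt "0 0 0 0 0 0"

```text
time: 53.1
tcp_pos: [0.424, -0.2032, 0.062]
eef_rot: [-0.0, -0.0, 1.0, -0.0]
contact_force: [0.1, 0.0, -0.1]
gripper_width: 0.0003
grip_force: 0.0
```

Request:
play_rows --pt "0 0 0.003 0 0 0" --pt "0 0 0 0 0 0"

```text
time: 53.3
tcp_pos: [0.4239, -0.2032, 0.0588]
eef_rot: [-0.0, -0.0, 1.0, -0.0]
contact_force: [0.6, 0.1, -0.7]
gripper_width: 0.0005
grip_force: 0.0
```

Request:
play_rows --pt "0 0 0.003 0 0 0" --pt "0 0 0 0 0 0"

```text
time: 53.5
tcp_pos: [0.4239, -0.2032, 0.0558]
eef_rot: [-0.0, -0.0, 1.0, 0.0]
contact_force: [0.4, 0.8, -0.3]
gripper_width: 0.0006
grip_force: 0.0
```

Request:
play_rows --pt "0 0 0.003 0 0 0" --pt "0 0 0 0 0 0"

```text
time: 53.7
tcp_pos: [0.4239, -0.2032, 0.0528]
eef_rot: [-0.0, -0.0, 1.0, 0.0]
contact_force: [0.1, -0.3, -0.2]
gripper_width: 0.0003
grip_force: 0.0
```

Request:
play_rows --pt "0 0 0.002 0 0 0" --pt "0 0 0 0 0 0"

```text
time: 53.9
tcp_pos: [0.424, -0.2032, 0.0509]
eef_rot: [-0.0, -0.0, 1.0, 0.0]
contact_force: [-1.0, -1.2, -0.4]
gripper_width: 0.0001
grip_force: 0.0
```

No contact yet. The grasp evidence puts the fingertips about 24 mm above the reported TCP, so contact should come about here. Continuing gently.

Request:
play_rows --pt "0 0 0.002 0 0 0" --pt "0 0 0 0 0 0"

```text
time: 54.1
tcp_pos: [0.4237, -0.2033, 0.049]
eef_rot: [-0.0, 0.0, 1.0, 0.0]
contact_force: [-2.9, -0.4, 4.7]
gripper_width: 0.0003
grip_force: 2.1
```

Request:
play_rows --pt "0 0 0.002 0 0 0" --pt "0 0 0 0 0 0"

```text
time: 54.3
tcp_pos: [0.4231, -0.2033, 0.0469]
eef_rot: [-0.001, 0.0, 1.0, 0.0]
contact_force: [-3.3, 1.0, 4.7]
gripper_width: 0.0001
grip_force: 2.3
```

Request:
play_rows --pt "0 0 0.002 0 0 0" --pt "0 0 0 0 0 0"

```text
time: 54.5
tcp_pos: [0.4235, -0.2033, 0.0449]
eef_rot: [-0.0, 0.0, 1.0, 0.0]
contact_force: [-0.3, -0.6, -0.4]
gripper_width: 0.0002
grip_force: 0.2
```

Request:
play_rows --pt "0 0 0.002 0 0 0" --pt "0 0 0 0 0 0"

```text
time: 54.7
tcp_pos: [0.4238, -0.2033, 0.0429]
eef_rot: [-0.0, 0.0, 1.0, 0.0]
contact_force: [-0.9, -0.0, 0.8]
gripper_width: 0.0005
grip_force: 0.1
```

Request:
play_rows --pt "0 0 0.002 0 0 0" --pt "0 0 0.002 0 0 0" --pt "0 0 0 0 0 0"

```text
time: 55.0
tcp_pos: [0.4242, -0.2032, 0.0388]
eef_rot: [-0.0, -0.0, 1.0, -0.0]
contact_force: [0.3, -0.1, -0.5]
gripper_width: 0.0005
grip_force: 0.0
```

Request:
play_rows --pt "0 0 0.002 0 0 0" --pt "0 0 0 0 0 0"

```text
time: 55.2
tcp_pos: [0.4244, -0.2033, 0.0376]
eef_rot: [0.0, -0.0, 1.0, 0.0]
contact_force: [-4.5, 2.7, 18.4]
gripper_width: 0.0002
grip_force: 8.9
```

Request:
play_rows --pt "0 0 0.0015 0 0 0" --pt "0 0 0 0 0 0"

```text
time: 55.4
tcp_pos: [0.4246, -0.2034, 0.0371]
eef_rot: [0.001, 0.0, 1.0, 0.001]
contact_force: [-13.3, 5.4, 51.4]
gripper_width: 0.0004
grip_force: 25.7
```

Firm stop 12–13 mm lower, so the lid has snapped shut. Retreat and check.

Request:
play_rows --pt "0 0 -0.01 0 0 0" --pt "0 0 -0.03 0 0 0" --pt "0 0 -0.04 0 0 0" --pt "0 0 -0.04 0 0 0" --pt "0 0 -0.04 0 0 0"

```text
time: 55.9
tcp_pos: [0.4238, -0.2033, 0.1972]
eef_rot: [0.0, 0.0, 1.0, -0.0]
contact_force: [0.7, 1.1, -0.3]
gripper_width: 0.0004
grip_force: 0.0
```

Request:
play_rows --pt "-0.04 0.04 0 0 0 0" --pt "-0.03 0.04 0 0 0 0" --pt "-0.03 0.04 0 0 0 0" --pt "0 0.04 0 0 0 0" --pt "0 0.04 0 0 0 0"

```text
time: 56.4
tcp_pos: [0.5198, -0.0062, 0.1952]
eef_rot: [-0.0, -0.0, 1.0, -0.0]
contact_force: [-0.1, 0.6, -0.5]
gripper_width: 0.0006
grip_force: 0.0
```

Request:
play_rows --pt "0 0 0 0 0 0" --pt "0 0 0 0 0 0" --pt "0 0 0 0 0 0"

```text
time: 56.7
tcp_pos: [0.5194, -0.009, 0.1956]
eef_rot: [0.0, 0.001, 1.0, -0.0]
contact_force: [0.6, -0.8, 1.1]
gripper_width: 0.0002
grip_force: 0.0
```

```bash
python3 - <<'E'
from h import *
st(); H=np.array([.583,-.203,.013]); P={}
def lidpt(a,l,n): return H+[-l*np.cos(a)+n*np.sin(a),0,l*np.sin(a)+n*np.cos(a)]
for n in('scene','top'):
    C,im=shot(n)
    for q,l,o in(('lid_tab',.187,.044),('lid_press',.16,.048)):
        for d in robot.spot_point(n,q)[:1]: print(n,q,round(d['confidence'],2),np.round(d['at'],1),'shut',proj(C,lidpt(0,l,o)).round(1),'ajar',proj(C,lidpt(.08,l,o)).round(1))
    for q in('tobacco_tin','screw_jar'):
        for d in robot.trace(n,q)[:1]: print(n,q,np.round(d['at']))
E
```

```text
t56.70 tcp [ 0.5194 -0.009   0.1956] F [ 0.6 -0.8  1.1] w0.0002 gf0.0
scene lid_tab 0.59 [300.7 372. ] shut [297.7 371.4] ajar [299.4 366.3]
scene lid_press 0.6 [311.8 367.1] shut [309.9 364.6] ajar [311.9 360.1]
scene tobacco_tin [359. 238.]
scene screw_jar [403. 247.]
top lid_tab 0.65 [419.8 314.8] shut [416.4 313.3] ajar [417.5 312. ]
top lid_press 0.58 [421.2 302.9] shut [416.7 303.6] ajar [417.7 302.1]
top tobacco_tin [318. 202.]
top screw_jar [356. 175.]
```

The lid reads shut: tab at row 372 against 371.4 expected shut and 366.3 ajar. The tin and jar stand where they did. Handing in.

```bash
python3 -c "
from station import robot
print(robot.close_job())"
```

```text
the job is handed in; nothing more can be done
None
```

I gauged the three collars present in order and put them flat away: b (38 mm) in bay 3, c (30 mm) in bay 1, d (22 mm) in bay 2. I then pressed the lid shut, left the tin and jar in place and handed the job in; the one doubt is that the closed fingers hit a brief 51 N at the lid's end stop, above the 40 N limit stated for the arm and gripper body.

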